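# Dry-fit the painted load bodies on the toy lorries

### The arm

A 6-joint arm with a two-finger parallel gripper is mounted at the origin on the work surface. World frame = base frame: x ahead of the robot, y to its left, z up, the work surface at z = 0. Lengths are in mm, angles in rad, forces in N, time in s.
With the tool pointing down it reaches from about 275 to 750 mm from the base axis. Payload 10.2 kg.
Tool frame: the origin (TCP) lies between the finger pads; the fingertips stand 14 mm ahead of it and the grasp point (between the pads) lies 5 mm behind it (tip_reach is the distance from the TCP to the fingertips, in mm); z points along the fingers, y is the line along which they close (so a half turn about z gives the same grasp; the last joint's range is limited). The gripper opens to 85 mm and grips with 20 to 120 N. Pads are 22 mm wide; open, the fingers measure 114 mm over their backs; the gripper's body (76 mm by 85 mm) begins 54 mm behind the grasp point. The pads swing forward as they close: fully open they stand 13 mm farther back than shut.
Start: joints at [-1.484, 0.313, 1.498, -0, 1.331, -0.223], TCP at [160.043, -500.018, 245.294] pointing down, gripper open.
Joint ranges: [-2.94, 2.94], [-0.97, 2.17], [0.19, 2.56], [-1.23, 4.37], [0.02, 3.11], [-2.88, 2.88]. Speed limits (rad/s): [2.39, 2.39, 3.01, 3.14, 3.14, 3.14].

### API

Orientations are given as a unit quaternion [w, x, y, z].
In Python, from rig import * gives the robot as it stands.
- The arm moves only by the tool arm_command, never from a script. Its argument "steps" is a list that holds one entry, the list of rows, each a list of 7 numbers: the opening, from 0 (shut) to 1 (fully open), then the shift along the tool's x, y, z each as a share of 0.05 m, from -1 to 1, then the turn, a rotation vector about the tool's x, y, z each as a share of 0.15 rad, from -1 to 1. A call has 1 to 8 rows; each row shifts and turns the commanded pose from where the row before left it, along the tool's axes as they then stand; what a row does not reach is not made up. A row lasts 1/8 s, in which the tool goes at most 62.5 mm and 10.7 degrees, less where a joint would pass 70% of its speed; a pose out of reach is approached as far as the arm can. A call with a number of a shift or a turn outside -1 to 1 is refused whole. A call with a gripper value outside its range is refused whole. The fingers move at their own pace and stop on an object; "squeeze" is the grip in N (left out, the last holds). Time passes only in rows, so rows that do not move let the fingers close. It gives the time, the measured TCP pose, the force, the opening and the grip force at its end, in the units of the state.
- sense(): the state, without advancing time (a new reading comes with each control period).
- capture(name): name is "scene" or "top" or "wrist"; returns the picture (480x640x3 uint8, red, green, blue); there is no depth.
- get_calibration(name): a dict with "intrinsics" (3x3 intrinsics, pixels), "rvec" (rotation vector, rad) and "tvec" (3), from world to camera coordinates, as OpenCV has them; the wrist camera has in their place "T_tool_cam" (4x4, takes a point from camera to tool coordinates, whose origin is the TCP and whose axes are the flange's). Camera axes: x right, y down, z forward; pixel columns grow to the right and rows downward; lengths in mm; the calibration is good to about 2 mm. A picture is of the moment at which its call begins: read the wrist's pose just before it. get_calibration takes no time and is no camera call.
- finish_job(): hands the job in; it is judged then, once.
The state is a dict: "time_s": time; "joints": joint angles; "dq": joint speeds; "tau": joint torques, N m; "eef_pos": TCP position; "ee_rot": TCP orientation; "force": force on the tool from outside, world axes, zero at the start; "wrist_torque": the same for the moment, N m; "grip_width": opening from 0.0 (shut) to 1.0 (fully open); "grip_force": force on a finger pad.
Only numpy, scipy, OpenCV 4.12 (cv2) and the standard library are available. Lean on these libraries where they do the work, as an engineer would, in place of code of your own. Each camera call takes 0.05 s, during which the arm holds its last target. There are 200 camera calls.

### The job

The painted load bodies for the wooden toy lorries are stacked crosswise on the drying board. Take the stack apart and dry-fit each body on the lorry whose cab has the same colour: right way up, sitting flat on the bare deck, square and centred between cab and tailboard. Leave the four lorries standing where they are.

Things in the scene. Friction and masses are not known exactly. Their poses are not given: they have to be found in the camera images.
- red_load: Load body for a toy lorry, an open-topped wooden tipper box (walls 7 mm, floor 7 mm) painted red, 120 long (x) x 50 wide (y) x 40 high (z) mm, about 0.13 kg, loose. Origin at the centre of its underside, x along its length; both ends are alike. Grip it across its 50 mm width.
- blue_load: Load body for a toy lorry, a closed, solid wooden van box painted blue, 120 long (x) x 50 wide (y) x 40 high (z) mm, about 0.13 kg, loose. Origin at the centre of its underside, x along its length; both ends are alike. Grip it across its 50 mm width.
- yellow_load: Load body for a toy lorry, a closed, solid wooden van box painted yellow, 120 long (x) x 50 wide (y) x 40 high (z) mm, about 0.13 kg, loose. Origin at the centre of its underside, x along its length; both ends are alike. Grip it across its 50 mm width.
- green_load: Load body for a toy lorry, an open-topped wooden tipper box (walls 7 mm, floor 7 mm) painted green, 120 long (x) x 50 wide (y) x 40 high (z) mm, about 0.13 kg, loose. Origin at the centre of its underside, x along its length; both ends are alike. Grip it across its 50 mm width.
- red_lorry: Toy lorry with red cab and tailboard, 0.42 kg, loose, wheels do not roll. Origin at bench height under the centre of the load space; x points to the cab. Bare wood deck 66 mm wide, flat top 48 mm above the origin. Load space x = -68 mm (tailboard, 8 thick, 14 above deck) to +68 mm (back of cab; cab 62 wide, top 110 above bench): 8 mm to spare at each end. Whole lorry x -76 to +145 mm, 70 wide.
- blue_lorry: Toy lorry with blue cab and tailboard, 0.42 kg, loose, wheels do not roll. Origin at bench height under the centre of the load space; x points to the cab. Bare wood deck 66 mm wide, flat top 48 mm above the origin. Load space x = -68 mm (tailboard, 8 thick, 14 above deck) to +68 mm (back of cab; cab 62 wide, top 110 above bench): 8 mm to spare at each end. Whole lorry x -76 to +145 mm, 70 wide.
- yellow_lorry: Toy lorry with yellow cab and tailboard, 0.42 kg, loose, wheels do not roll. Origin at bench height under the centre of the load space; x points to the cab. Bare wood deck 66 mm wide, flat top 48 mm above the origin. Load space x = -68 mm (tailboard, 8 thick, 14 above deck) to +68 mm (back of cab; cab 62 wide, top 110 above bench): 8 mm to spare at each end. Whole lorry x -76 to +145 mm, 70 wide.
- green_lorry: Toy lorry with green cab and tailboard, 0.42 kg, loose, wheels do not roll. Origin at bench height under the centre of the load space; x points to the cab. Bare wood deck 66 mm wide, flat top 48 mm above the origin. Load space x = -68 mm (tailboard, 8 thick, 14 above deck) to +68 mm (back of cab; cab 62 wide, top 110 above bench): 8 mm to spare at each end. Whole lorry x -76 to +145 mm, 70 wide.
- board: Square plywood drying board, 140 x 140 x 9 mm, fixed, origin at the centre of its underside. The load bodies are stacked on it crosswise: two side by side along its x, and two across them along its y, 84 mm between the centres of each pair (a gap of 34 mm). Which colour lies left or right in its layer varies.
Not all that is in view belongs to the job. What is shaped like the green_lorry but purple or turquoise is not meant.

How it is judged (in metres and radians):
At the end, for the whole second after the job is handed in: Each load body lies flat on the deck of the lorry of its own colour, centred within 10 mm lengthwise and across, square within 0.14 rad (either way round); every lorry is upright and within 30 mm of where it began; all is at rest and released (x of red_load in the frame of red_lorry between -0.01 and 0.01 m and y of red_load in the frame of red_lorry between -0.01 and 0.01 m and z of red_load in the frame of red_lorry between 0.044 and 0.052 m and angle between the x axis of red_load and the x axis of red_lorry, either way round below 0.14 rad and angle between each of red_load, red_lorry, blue_load, blue_lorry, yellow_load, yellow_lorry, green_load, green_lorry's own z axis and vertical below 0.05 rad and distance of each of red_lorry, blue_lorry, yellow_lorry, green_lorry from where it was at the start of the episode below 0.03 m and linear speed of each of red_load, red_lorry, blue_load, blue_lorry, yellow_load, yellow_lorry, green_load, green_lorry below 0.02 m/s and x of blue_load in the frame of blue_lorry between -0.01 and 0.01 m and y of blue_load in the frame of blue_lorry between -0.01 and 0.01 m and z of blue_load in the frame of blue_lorry between 0.044 and 0.052 m and angle between the x axis of blue_load and the x axis of blue_lorry, either way round below 0.14 rad and x of yellow_load in the frame of yellow_lorry between -0.01 and 0.01 m and y of yellow_load in the frame of yellow_lorry between -0.01 and 0.01 m and z of yellow_load in the frame of yellow_lorry between 0.044 and 0.052 m and angle between the x axis of yellow_load and the x axis of yellow_lorry, either way round below 0.14 rad and x of green_load in the frame of green_lorry between -0.01 and 0.01 m and y of green_load in the frame of green_lorry between -0.01 and 0.01 m and z of green_load in the frame of green_lorry between 0.044 and 0.052 m and angle between the x axis of green_load and the x axis of green_lorry, either way round below 0.14 rad); the robot touches nothing.
It also fails if it takes over 106 s, if anything falls off the work surface, if the arm or the gripper's body presses on something with over 40 N, if the wrist force passes 120 N, or if a joint passes its speed limit or range.

## Working session

There is one attempt and no reset: what is moved stays moved. The work goes in short steps, Python scripts to look and compute and a tool call to move; the robot and the scene stay as the last step left them, time stands still between calls to the robot, and variables do not carry over. Pictures are saved under pics/ and viewed, at most 14 in all, crops included, and the job is handed in when it is done.

Besides the shell and the picture viewer there is one more tool, called after "Emit:" by a JSON object that holds its "fn" and its "kwargs", one argument or row to a line. arm_command: Moves the arm, as the interface text tells. Its arguments: {"type":"object","properties":{"steps":{"type":"array"},"squeeze":{"type":"number"}},"required":["steps"]}

```bash
ls; mkdir -p pics
python3 - <<'E'
from rig import *
import cv2
for n in ["scene","top"]:
    cv2.imwrite(f"pics/{n}0.png",capture(n)[:,:,::-1])
    c=get_calibration(n);print(n,c)
print(get_calibration("wrist"));print(sense())
E
```

```text
pics
scene {'intrinsics': array([[576.1484157 ,   0.        , 314.9656297 ],
       [  0.        , 576.1484157 , 243.35815291],
       [  0.        ,   0.        ,   1.        ]]), 'rvec': array([ 0.97763595,  2.5860518 , -0.94076348]), 'tvec': array([ 393.46254096, -133.21496276, 1897.52328394])}
top {'intrinsics': array([[537.77069057,   0.        , 332.47506509],
       [  0.        , 537.77069057, 234.64054846],
       [  0.        ,   0.        ,   1.        ]]), 'rvec': array([ 2.18297078, -2.14245257,  0.12302187]), 'tvec': array([ -79.04072976,  445.13472301, 1572.78020721])}
{'intrinsics': array([[371.35302689,   0.        , 321.49130759],
       [  0.        , 371.35302689, 242.94379666],
       [  0.        ,   0.        ,   1.        ]]), 'T_tool_cam': array([[ 5.23753123e-04, -9.51909150e-01, -3.06379986e-01,
         7.90662967e+01],
       [ 9.99999822e-01,  4.10681328e-04,  4.33519557e-04,
        -8.65897548e-01],
       [-2.86846694e-04, -3.06380158e-01,  9.51909195e-01,
        -1.29220703e+02],
       [ 0.00000000e+00,  0.00000000e+00,  0.00000000e+00,
         1.00000000e+00]])}
{'time_s': 0.1, 'joints': array([-1.48441781e+00,  3.13416405e-01,  1.49836036e+00,  1.74128121e-06,
        1.33099277e+00, -2.23372060e-01]), 'dq': array([-0.00127809, -0.00024224, -0.00251869,  0.00176153, -0.00013015,
        0.00059346]), 'tau': array([ 1.44277241e-03, -4.12903833e+01, -2.60145950e+01, -2.39129395e-04,
        2.99731793e-03,  1.66956045e-05]), 'eef_pos': array([ 160.0151926 , -499.79864782,  244.78113286]), 'ee_rot': array([-5.87001009e-04,  9.88030637e-01,  1.54256649e-01,  4.11182678e-05]), 'force': array([0.16707178, 0.77378617, 0.03929231]), 'wrist_torque': array([-0.00254103, -0.01062457, -0.0472066 ]), 'grip_force': 0.0, 'grip_width': 0.9986913592305687}
```

View pics/scene0.png

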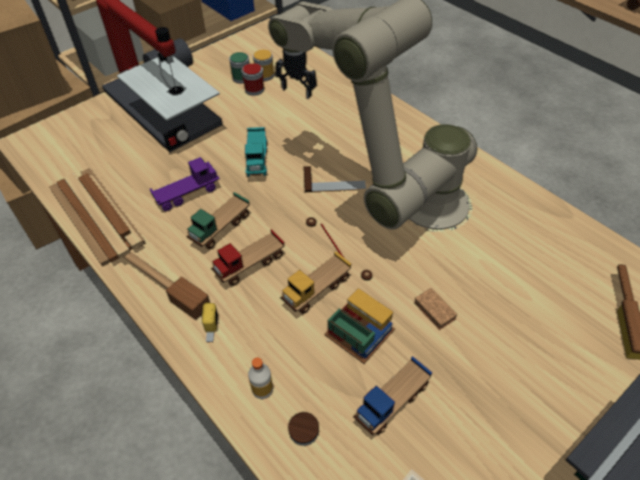

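View pics/top0.png

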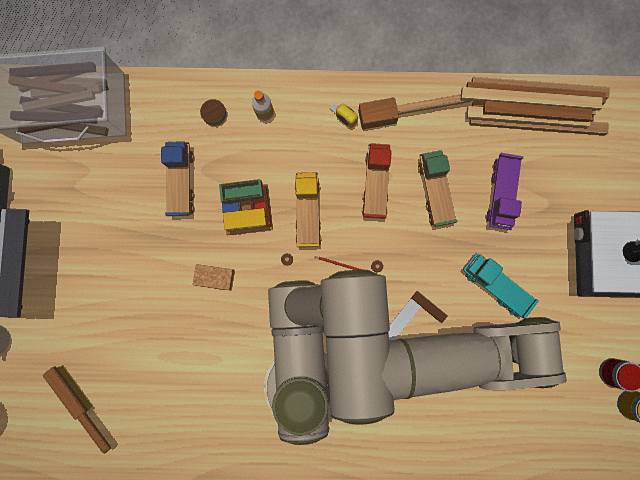

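The lorries in the top view, by cab:
- Blue: cab (175,154), deck (178,185).
- Yellow: cab (307,185).
- Red: cab (379,157).
- Green: cab (435,163), bare deck below it.

The purple (508,190) and turquoise (500,285) lorries are painted all over, decks included, so they are the decoys. The stack is at (245,206), with green and yellow on top across blue (left) and red (right).

```bash
cat > h.py <<'E'
from rig import *
import numpy as np, cv2
from scipy.spatial.transform import Rotation as R
HUE={"red":[(0,6),(172,180)],"yellow":[(20,29)],"green":[(55,82)],"blue":[(105,122)]}
SAT={"red":150,"yellow":195,"green":90,"blue":130}
def pose(s):
    q=s["ee_rot"];T=np.eye(4);T[:3,:3]=R.from_quat([q[1],q[2],q[3],q[0]]).as_matrix();T[:3,3]=s["eef_pos"];return T
def cam(n,s=None):
    c=get_calibration(n);K=c["intrinsics"]
    if n=="wrist": T=pose(s)@c["T_tool_cam"];return K,T[:3,:3],T[:3,3]
    r=cv2.Rodrigues(c["rvec"])[0];return K,r.T,-r.T@c["tvec"]
def rays(c,p):
    p=np.atleast_2d(np.asarray(p,float));K,Rm,o=c
    return o,(np.c_[p,np.ones(len(p))]@np.linalg.inv(K).T)@Rm.T
def plane(c,p,z):
    o,d=rays(c,p);return o+d*((z-o[2])/d[:,2])[:,None]
def proj(c,X):
    K,Rm,o=c;x=(np.atleast_2d(X)-o)@Rm@K.T;return x[:,:2]/x[:,2:]
def tri(c1,p1,c2,p2):
    o1,d1=rays(c1,p1);o2,d2=rays(c2,p2);d1=d1[0];d2=d2[0]
    t=np.linalg.lstsq(np.c_[d1,-d2],o2-o1,rcond=None)[0]
    a=o1+t[0]*d1;b=o2+t[1]*d2;return (a+b)/2,np.linalg.norm(a-b)
def mask(im,col):
    h=cv2.cvtColor(im,cv2.COLOR_RGB2HSV);m=np.zeros(im.shape[:2],np.uint8)
    for a,b in HUE[col]: m|=cv2.inRange(h,(a,SAT[col],35),(b,255,255))
    return m
def blobs(im,col,amin=20):
    cs=cv2.findContours(mask(im,col),cv2.RETR_EXTERNAL,cv2.CHAIN_APPROX_NONE)[0]
    return sorted([c for c in cs if cv2.contourArea(c)>=amin],key=cv2.contourArea,reverse=True)
E
python3 - <<'E'
from h import *
for n in ["top","scene"]:
    im=cv2.imread(f"pics/{n}0.png")[:,:,::-1].copy();c=cam(n)
    print(n,"cam at",c[2].round())
    for col in HUE:
        for b in blobs(im,col,12)[:5]:
            r=cv2.minAreaRect(b);P=[plane(c,r[0],z)[0][:2].round() for z in (110,89,62)]
            print(n,col,cv2.contourArea(b),np.round(r[0],1),np.round(r[1],1),round(r[2]),*P)
E
```

```text
top cam at [ 265.  -73. 1613.]
top red 446.5 [628.5 376.5] [25. 21.] 90 [  62. -887.] [  59. -898.] [  55. -913.]
top red 378.5 [379.8 154.2] [20.9 20.3] 4 [ 671. -202.] [ 677. -204.] [ 684. -206.]
top red 230.0 [610.3 372.3] [17.5 27.3] 9 [  72. -838.] [  70. -848.] [  66. -862.]
top red 48.5 [260.1 204.5] [12.6  8.1] 6 [519. 136.] [523. 139.] [527. 142.]
top red 47.5 [339.3 263.8] [42.7  2.2] 17 [355. -91.] [356. -92.] [358. -92.]
top yellow 625.5 [244.  218.4] [17.2 41.6] 84 [478. 180.] [481. 183.] [485. 188.]
top yellow 367.0 [305.5 183.5] [21. 21.] 90 [582.   9.] [586.  10.] [592.  11.]
top yellow 167.0 [628.4 404. ] [16.6 26.7] 12 [ -11. -883.] [ -15. -895.] [ -20. -909.]
top yellow 52.0 [346.6 113.1] [21.7 11.3] 33 [ 791. -105.] [ 798. -105.] [ 808. -106.]
top yellow 27.5 [307.5 245. ] [ 2. 21.] 90 [406.  -1.] [408.  -0.] [411.   1.]
top green 135.0 [242.6 188.6] [15.2 36.2] 86 [564. 187.] [568. 191.] [573. 195.]
top green 12.0 [220.7 192.5] [15.3  1.8] 82 [551. 249.] [555. 253.] [560. 259.]
top blue 258.0 [171.  154.5] [15. 20.] 90 [659. 395.] [664. 402.] [672. 410.]
top blue
[... 751 characters left out ...]
67. 205.] [555. 194.]
scene green 350.0 [202.  224.4] [24.9 23.7] 36 [ 666. -342.] [ 658. -360.] [ 648. -383.]
scene green 81.0 [239.  57.] [14.  8.] 0 [  62. -980.] [   45. -1009.] [   22. -1045.]
scene green 55.0 [236.5  73. ] [ 7. 10.] 0 [ 134. -899.] [ 117. -926.] [  96. -961.]
scene green 39.0 [350.5 340. ] [13.3  4.6] 40 [605. 235.] [597. 227.] [585. 216.]
scene blue 668.5 [375.5 406.5] [28.3 30.7] 43 [682. 402.] [675. 396.] [665. 389.]
scene blue 582.5 [228.    9.5] [19. 50.] 90 [ -120. -1310.] [ -140. -1344.] [ -167. -1387.]
scene blue 89.5 [372.4 332.4] [16.5 37.5] 42 [549. 256.] [539. 248.] [526. 238.]
scene blue 19.0 [421.2 365.8] [22.8  1.5] 40 [526. 402.] [516. 396.] [503. 389.]
```

```bash
cat > plan.py <<'E'
from h import *
import sys
# python3 plan.py x y z yaw n  -> n equal rows (numbers to be written by hand)
def plan(T,x,y,z,yaw,n):
    c,s=np.cos(yaw),np.sin(yaw)
    G=np.array([[c,s,0],[s,-c,0],[0,0,-1.]])
    w=R.from_matrix(T[:3,:3].T@G).as_rotvec();st=R.from_rotvec(w/n).as_matrix()
    d=(np.array([x,y,z])-T[:3,3])/n;Rk=T[:3,:3];out=[]
    for k in range(n): out.append(np.r_[Rk.T@d/50,w/n/.15]);Rk=Rk@st
    return np.round(out,2)
if __name__=="__main__":
    a=[float(v) for v in sys.argv[1:]];s=sense();T=pose(s)
    print(s["time_s"],T[:3,3].round(1),"yaw",round(np.arctan2(T[1,0],T[0,0]),3),"w",round(s["grip_width"],3))
    print(plan(T,*a[:4],int(a[4])).tolist())
E
python3 plan.py 550 -210 340 0 11
```

```text
0.1 [ 160.  -499.8  244.8] yaw 0.31 w 0.999
[[0.84, -0.29, -0.17, -0.0, -0.0, 0.19], [0.83, -0.31, -0.17, -0.0, -0.0, 0.19], [0.82, -0.33, -0.17, -0.0, -0.0, 0.19], [0.81, -0.36, -0.17, -0.0, -0.0, 0.19], [0.8, -0.38, -0.17, -0.0, -0.0, 0.19], [0.79, -0.4, -0.17, -0.0, -0.0, 0.19], [0.78, -0.42, -0.17, -0.0, -0.0, 0.19], [0.76, -0.44, -0.17, -0.0, -0.0, 0.19], [0.75, -0.47, -0.17, -0.0, -0.0, 0.19], [0.74, -0.49, -0.17, -0.0, -0.0, 0.19], [0.72, -0.51, -0.17, -0.0, -0.0, 0.19]]
```

Emit:
{"fn": "arm_command", "kwargs": {
  "steps": [
    [[1,0.84,-0.29,-0.17,0,0,0.19],[1,0.83,-0.31,-0.17,0,0,0.19],[1,0.82,-0.33,-0.17,0,0,0.19],[1,0.81,-0.36,-0.17,0,0,0.19],[1,0.8,-0.38,-0.17,0,0,0.19],[1,0.79,-0.4,-0.17,0,0,0.19],[1,0.78,-0.42,-0.17,0,0,0.19],[1,0.76,-0.44,-0.17,0,0,0.19]]
  ]
}}

```text
time_s: 1.1
eef_pos: [445.5, -288.1, 313.3]
ee_rot: [-0.0, 0.999, 0.04, -0.0]
force: [0.1, -0.0, 0.9]
grip_width: 1.0
grip_force: 0.0
```

Emit:
{"fn": "arm_command", "kwargs": {
  "steps": [
    [[1,0.75,-0.47,-0.17,0,0,0.19],[1,0.74,-0.49,-0.17,0,0,0.19],[1,0.72,-0.51,-0.17,0,0,0.19],[1,0,0,0,0,0,0],[1,0,0,0,0,0,0]]
  ]
}}

```text
time_s: 1.72
eef_pos: [550.5, -210.2, 338.2]
ee_rot: [-0.0, 1.0, -0.002, -0.001]
force: [0.2, 0.8, -0.2]
grip_width: 0.999
grip_force: 0.0
```

```bash
python3 - <<'E'
from h import *
import pickle
s=sense();im=capture("wrist");cv2.imwrite("pics/w1.png",im[:,:,::-1]);pickle.dump(s,open("w1.pkl","wb"))
E
python3 plan.py 540 190 340 0 8
```

```text
1.775 [ 550.3 -210.5  338.4] yaw -0.004 w 0.999
[[-0.03, -1.0, -0.0, -0.0, 0.0, -0.0], [-0.03, -1.0, -0.0, -0.0, 0.0, -0.0], [-0.03, -1.0, -0.0, -0.0, 0.0, -0.0], [-0.03, -1.0, -0.0, -0.0, 0.0, -0.0], [-0.03, -1.0, -0.0, -0.0, 0.0, -0.0], [-0.03, -1.0, -0.0, -0.0, 0.0, -0.0], [-0.03, -1.0, -0.0, -0.0, 0.0, -0.0], [-0.03, -1.0, -0.0, -0.0, 0.0, -0.0]]
```

Emit:
{"fn": "arm_command", "kwargs": {
  "steps": [
    [[1,-0.03,-1,0,0,0,0],[1,-0.03,-1,0,0,0,0],[1,-0.03,-1,0,0,0,0],[1,-0.03,-1,0,0,0,0],[1,0,0,0,0,0,0],[1,0,0,0,0,0,0]]
  ]
}}

```text
time_s: 2.52
eef_pos: [545.4, -11.0, 338.7]
ee_rot: [0.0, 1.0, -0.002, -0.0]
force: [0.1, -0.7, 0.2]
grip_width: 1.001
grip_force: 0.0
```

Run:
```python
from h import *
import pickle
s=sense();im=capture("wrist");cv2.imwrite("pics/w2.png",im[:,:,::-1]);pickle.dump(s,open("w2.pkl","wb"))
```

Emit:
{"fn": "arm_command", "kwargs": {
  "steps": [
    [[1,-0.03,-1,0,0,0,0],[1,-0.03,-1,0,0,0,0],[1,-0.03,-1,0,0,0,0],[1,-0.03,-1,0,0,0,0],[1,0,0,0,0,0,0],[1,0,0,0,0,0,0]]
  ]
}}

```text
time_s: 3.32
eef_pos: [540.8, 188.7, 338.5]
ee_rot: [0.0, 1.0, -0.003, -0.0]
force: [-0.2, 0.0, 0.0]
grip_width: 1.001
grip_force: 0.0
```

Run:
```python
from h import *
import pickle
s=sense();im=capture("wrist");cv2.imwrite("pics/w3.png",im[:,:,::-1]);pickle.dump(s,open("w3.pkl","wb"))
print(s["eef_pos"])
```

```text
[540.82428177 188.72611152 338.54287818]
```

View pics/w1.png

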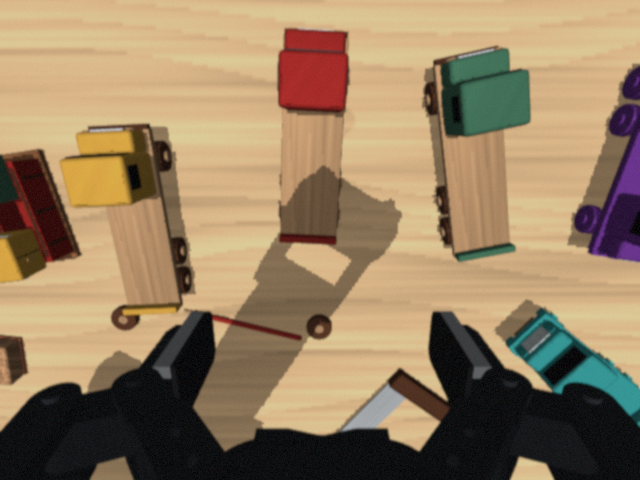

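View pics/w3.png

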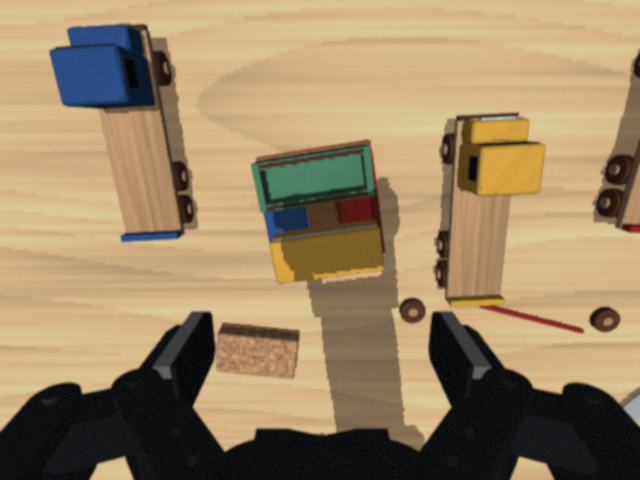

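w1 shows three lorries:
- Yellow: cab (110,170), tailboard (152,309).
- Red: cab (313,80), tailboard (307,239).
- Green: cab (485,92), bare deck, tailboard (485,251).

The purple and turquoise decoys are at the right edge. w3 shows the blue lorry (cab (95,68), tailboard (150,237)), the stack with the green tipper (315,177) and yellow box (327,253), the bottom boxes blue (290,217) and red (357,208), and the yellow lorry.

Run:
```python
from h import *
import pickle
for n in ["w1","w2","w3"]:
    im=cv2.imread(f"pics/{n}.png")[:,:,::-1].copy()
    for col in HUE:
        for b in blobs(im,col,60)[:6]:
            p=cv2.approxPolyDP(cv2.convexHull(b),2.0,True)[:,0]
            if p[:,1].min()<330: print(n,col,cv2.contourArea(b),p.tolist())
```

```text
w1 red 4871.5 [[286, 30], [345, 34], [347, 72], [343, 109], [298, 109], [280, 105], [279, 55]]
w1 red 3540.5 [[6, 161], [37, 160], [69, 239], [71, 251], [46, 261], [1, 231], [0, 204]]
w1 red 331.0 [[280, 236], [334, 237], [335, 242], [281, 241]]
w1 red 260.5 [[211, 316], [272, 329], [300, 338], [212, 319]]
w1 green 5697.5 [[506, 50], [526, 72], [528, 120], [469, 134], [448, 133], [444, 110], [443, 66], [456, 60]]
w1 green 338.0 [[0, 158], [16, 195], [1, 201]]
w1 green 267.0 [[513, 247], [506, 251], [463, 259], [457, 256], [505, 245]]
w2 red 6579.0 [[492, 26], [505, 22], [558, 27], [575, 49], [562, 101], [529, 105], [476, 101], [481, 62], [487, 35]]
w2 red 2341.5 [[186, 156], [200, 155], [225, 242], [225, 246], [216, 256], [211, 256], [166, 227], [161, 206]]
w2 red 321.0 [[451, 231], [504, 232], [509, 237], [456, 236]]
w2 red 259.5 [[337, 310], [341, 308], [427, 329], [430, 333]]
w2 green 4636.0 [[191, 191], [176, 200], [71, 215], [55, 172], [180, 152]]
w2 green 230.0 [[635, 127], [634, 88], [639, 82], [639, 127]]
w2 green 64.0 [[639, 247], [639, 253], [635, 254], [624, 250]]
w2 blue 884.0 [[133, 211], [138, 231], [100, 237], [93, 215], [119, 210]]
w2 blue 119.0 [[140, 209], [146, 209], [150, 229], [145, 228]]
w3 red 752.5 [[377, 198], [377, 220], [342, 222], [339, 202], [366, 197]]
w3 red 254.5 [[482, 307], [497, 307], [582, 331]]
w3 red 80.0 [[639, 225], [639, 231], [623, 228], [624, 225]]
w3 green 4204.0 [[368, 147], [373, 194], [262, 210], [253, 165], [361, 146]]
w3 blue 6506.0 [[138, 33], [152, 103], [98, 106], [67, 104], [63, 101], [51, 51], [70, 29], [125, 26]]
w3 blue 777.0 [[304, 207], [307, 226], [270, 238], [265, 213]]
w3 blue 249.0 [[179, 232], [175, 237], [122, 239], [123, 236], [131, 234]]
```

Run:
```python
import cv2
im=cv2.imread("pics/w2.png"); cv2.imwrite("pics/w2v.png",im[0:330])
```

```text
(no output)
```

View pics/w2v.png

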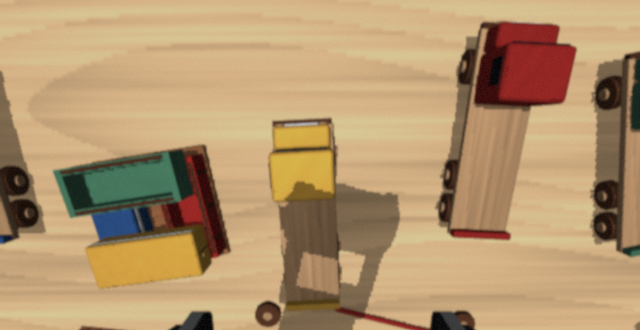

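Run:
```python
from h import *
import pickle
im3=cv2.imread("pics/w3.png")[:,:,::-1].copy();h3=cv2.cvtColor(im3,cv2.COLOR_RGB2HSV)
print("yellow hsv",[h3[y,x].tolist() for x,y in [(510,170),(495,130),(480,301),(330,255),(330,274),(480,240),(400,60)]])
HUE["yellow"]=[(19,27)];SAT["yellow"]=170
for n in ["w1","w2","w3"]:
    im=cv2.imread(f"pics/{n}.png")[:,:,::-1].copy()
    for b in blobs(im,"yellow",60)[:6]:
        p=cv2.approxPolyDP(cv2.convexHull(b),2.0,True)[:,0]
        if p[:,1].min()<320: print(n,cv2.contourArea(b),p.tolist())
C={n:cam("wrist",pickle.load(open(n+".pkl","rb"))) for n in ["w1","w2","w3"]}
def t(name,a,pa,b,pb):
    X,e=tri(C[a],pa,C[b],pb);print(name,X.round(1),"gap",round(e,1))
t("red tail L","w1",(281,241),"w2",(456,236));t("red tail R","w1",(335,242),"w2",(509,237))
t("red roof backR","w1",(343,109),"w2",(562,101))
t("green load front-left","w3",(253,165),"w2",(55,172));t("green back-left","w3",(262,210),"w2",(71,215))
def L(name,n,p,z): print(name,plane(C[n],p,z)[:,:2].round(1).tolist())
L("red tail","w1",[(281,241),(335,242)],62);L("red tail","w2",[(456,236),(509,237)],62);L("red roof","w1",[(280,105),(343,109)],110)
L("green tail","w1",[(458,259),(514,250)],62);L("green roof","w1",[(448,133),(528,120)],110)
L("blue tail","w3",[(122,240),(180,236)],62);L("blue roof","w3",[(64,103),(128,104)],110)
L("green load","w3",[(253,165),(368,147),(373,194),(262,210)],89)
L("blue load visible","w3",[(304,207),(307,226),(270,238),(265,213)],49);L("red load visible","w3",[(377,198),(377,220),(342,222),(339,202)],49)
```

```text
yellow hsv [[19, 173, 214], [20, 174, 212], [20, 177, 190], [19, 181, 124], [20, 174, 202], [15, 110, 170], [17, 92, 220]]
w1 5244.0 [[140, 132], [148, 156], [154, 192], [129, 203], [73, 205], [61, 162], [77, 136], [84, 133]]
w1 1606.5 [[31, 231], [43, 266], [21, 278], [0, 280], [0, 240], [9, 232]]
w1 332.0 [[179, 304], [174, 311], [137, 315], [123, 313], [125, 307]]
w2 4570.0 [[201, 227], [209, 260], [200, 273], [99, 285], [88, 248], [190, 227]]
w2 3895.0 [[327, 126], [333, 154], [332, 197], [276, 200], [273, 195], [270, 165], [274, 129]]
w2 321.0 [[338, 303], [337, 307], [287, 308], [288, 302], [337, 300]]
w3 5096.0 [[526, 120], [543, 146], [536, 191], [479, 194], [459, 185], [460, 153], [466, 122]]
w3 4237.0 [[379, 228], [381, 268], [315, 278], [278, 280], [271, 243]]
w3 320.5 [[503, 302], [451, 304], [449, 299], [498, 296]]
w3 73.5 [[374, 222], [307, 231], [341, 224]]
red tail L [ 501.7 -163.    64. ] gap 0.1
red tail R [ 499.6 -224.6   61.8] gap 0.1
red roof backR [ 642.1 -229.2  107.6] gap 1.1
green load front-left [579.5 257.8  90. ] gap 1.5
green back-left [534.2 251.3  89.6] gap 0.1
red tail [[501.0, -162.8], [499.6, -224.6]]
red tail [[501.2, -163.8], [499.7, -224.5]]
red roof [[645.1, -172.1], [641.5, -229.0]]
green tail [[478.4, -367.9], [489.3, -431.3]]
green roof [[620.3, -326.3], [631.5, -398.2]]
blue tail [[493.6, 417.9], [498.1, 351.0]]
blue roof [[638.2, 421.2], [637.1, 363.7]]
green load [[580.1, 258.0], [597.1, 143.1], [550.2, 136.4], [534.0, 251.4]]
blue load visible [[528.2, 209.5], [505.6, 206.5], [491.2, 250.3], [521.4, 254.7]]
red load visible [[538.3, 126.1], [512.4, 125.0], [510.2, 165.7], [533.9, 169.4]]
```

```bash
python3 - <<'E'
from h import *
import pickle
C={n:cam("wrist",pickle.load(open(n+".pkl","rb"))) for n in ["w1","w2","w3"]}
P=lambda n,p,z:plane(C[n],p,z)[:,:2]
def lorry(name,tail,roof):
    t=np.mean([P(n,p,62).mean(0) for n,p in tail],0);r=np.mean([P(n,p,110).mean(0) for n,p in roof],0)
    e=sum(P(n,p,62)[0]-P(n,p,62)[1] for n,p in tail);d=r-t;y1=np.arctan2(d[1],d[0]);y2=np.arctan2(-e[0],e[1])
    u=np.array([np.cos(y1),np.sin(y1)]);print(name,"yaw",round(y1,3),round(y2,3),"dist",np.linalg.norm(d).round(1),"origin",(t+76*u).round(1),(r-68*u).round(1))
lorry("red",[("w1",[(281,241),(335,242)]),("w2",[(456,236),(509,237)])],[("w1",[(280,105),(343,109)])])
lorry("green",[("w1",[(458,259),(514,250)])],[("w1",[(469,134),(528,120)])])
lorry("blue",[("w3",[(122,240),(180,236)])],[("w3",[(64,103),(128,104)])])
lorry("yellow",[("w2",[(287,308),(338,307)]),("w3",[(450,304),(503,302)]),("w1",[(125,314),(178,308)])],[("w2",[(274,200),(333,198)]),("w3",[(478,194),(537,191)])])
for n,q in [("w3",[(271,243),(379,228),(381,268),(278,280)]),("w2",[(88,248),(201,227),(209,260),(99,285)])]:
    x=P(n,q,89);print("yellow load",n,x.round(1).tolist(),x.mean(0).round(1))
print(tri(C["w3"],(278,280),C["w2"],(99,285)), tri(C["w3"],(271,243),C["w2"],(88,248)))
E
python3 plan.py 565 197 130 1.718 12
```

```text
red yaw -0.047 -0.023 dist 143.0 origin [ 576.3 -197.5] [ 575.3 -197.4]
green yaw 0.193 0.17 dist 144.3 origin [ 558.4 -385.1] [ 558.7 -385. ]
blue yaw 0.056 0.066 dist 142.0 origin [571.7 388.7] [569.7 388.6]
yellow yaw 0.052 0.059 dist 143.1 origin [487.4   4.6] [486.6   4.5]
yellow load w3 [[497.8, 243.7], [513.9, 128.7], [468.5, 124.6], [454.8, 238.0]] [483.8 183.7]
yellow load w2 [[497.7, 241.1], [520.5, 117.2], [483.3, 112.3], [454.2, 237.5]] [488.9 177. ]
(array([454.02064602, 238.11562904,  87.89225225]), np.float64(0.5095226025943316)) (array([496.10868216, 244.43785207,  83.98708786]), np.float64(0.2284454018776154))
3.375 [540.8 188.5 338.6] yaw -0.006 w 1.002
[[0.04, -0.01, 0.35, 0.0, 0.0, -0.96], [0.04, -0.01, 0.35, 0.0, 0.0, -0.96], [0.04, -0.0, 0.35, 0.0, 0.0, -0.96], [0.04, 0.0, 0.35, 0.0, 0.0, -0.96], [0.04, 0.01, 0.35, 0.0, 0.0, -0.96], [0.04, 0.02, 0.35, 0.0, 0.0, -0.96], [0.04, 0.02, 0.35, 0.0, 0.0, -0.96], [0.03, 0.03, 0.35, 0.0, 0.0, -0.96], [0.03, 0.03, 0.35, 0.0, 0.0, -0.96], [0.02, 0.03, 0.35, 0.0, 0.0, -0.96], [0.02, 0.04, 0.35, 0.0, 0.0, -0.96], [0.01, 0.04, 0.35, 0.0, 0.0, -0.96]]
```

Emit:
{"fn": "arm_command", "kwargs": {
  "steps": [
    [[0.8,0.04,-0.01,0.35,0,0,-0.96],[0.8,0.04,-0.01,0.35,0,0,-0.96],[0.8,0.04,0,0.35,0,0,-0.96],[0.8,0.04,0,0.35,0,0,-0.96],[0.8,0.04,0.01,0.35,0,0,-0.96],[0.8,0.04,0.02,0.35,0,0,-0.96],[0.8,0.04,0.02,0.35,0,0,-0.96],[0.8,0.03,0.03,0.35,0,0,-0.96]]
  ]
}}

```text
time_s: 4.38
eef_pos: [556.8, 193.6, 198.3]
ee_rot: [0.0, 0.839, 0.544, 0.0]
force: [0.3, -0.3, -0.6]
grip_width: 0.801
grip_force: 0.0
```

Emit:
{"fn": "arm_command", "kwargs": {
  "steps": [
    [[0.8,0.03,0.03,0.35,0,0,-0.96],[0.8,0.02,0.03,0.35,0,0,-0.96],[0.8,0.02,0.04,0.35,0,0,-0.96],[0.8,0.01,0.04,0.35,0,0,-0.96],[0.8,0,0,0,0,0,0]]
  ]
}}

```text
time_s: 5.0
eef_pos: [564.0, 196.3, 127.8]
ee_rot: [-0.001, 0.652, 0.758, -0.001]
force: [0.4, 0.4, -0.1]
grip_width: 0.8
grip_force: 0.0
```

```bash
python3 plan.py 565 197 70 1.718 4
python3 - <<'E'
from h import *
cv2.imwrite("pics/w4.png",capture("wrist")[:,:,::-1])
im=cv2.imread("pics/w1.png")[20:440,400:640];cv2.imwrite("pics/c1.png",cv2.resize(im,None,fx=1.4,fy=1.4))
E
```

```text
5.0 [564.  196.3 127.8] yaw 1.721 w 0.8
[[0.0, 0.01, 0.29, -0.0, 0.0, 0.0], [0.0, 0.01, 0.29, -0.0, 0.0, 0.0], [0.0, 0.01, 0.29, -0.0, 0.0, 0.0], [0.0, 0.01, 0.29, -0.0, 0.0, 0.0]]
```

View pics/w4.png

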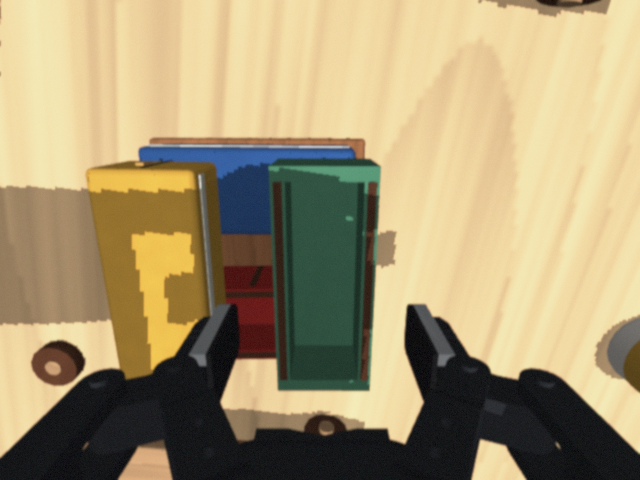

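View pics/c1.png

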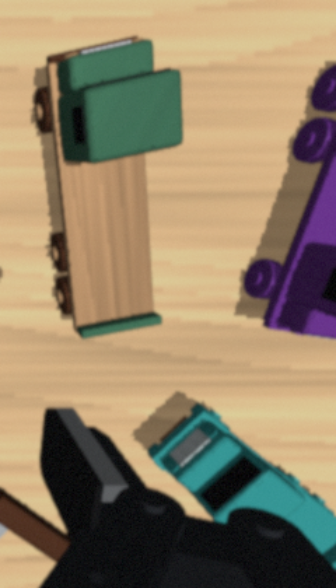

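The crop confirms the green lorry at w1 (485,92): a dark green cab on a bare wood deck. The turquoise and purple ones are painted all over, so they are not meant. In w4 the green tipper spans (270–380, 160–390), aligned between the fingers.

Run:
```python
from h import *
c=cam("wrist",sense());x=plane(c,[(270,167),(379,168),(368,389),(278,389)],89)[:,:2]
print(x.round(1).tolist(),x.mean(0).round(1))
a=x[:2].mean(0)-x[2:].mean(0);print(np.arctan2(a[1],a[0]),np.linalg.norm(a))
```

```text
[[533.1, 253.3], [581.5, 260.1], [598.9, 142.1], [550.2, 134.7]] [565.9 197.6]
1.7156982887512553 119.53814709963096
```

Emit:
{"fn": "arm_command", "kwargs": {
  "steps": [
    [[0.8,0.0,0.02,0.29,0,0,0],[0.8,0.0,0,0.29,0,0,0],[0.8,0,0,0.29,0,0,0],[0.8,0,0,0.29,0,0,0],[0.8,0,0,0,0,0,0]]
  ]
}}

```text
time_s: 5.68
eef_pos: [564.5, 197.9, 69.4]
ee_rot: [-0.001, 0.651, 0.759, -0.001]
force: [-0.0, 0.9, -0.1]
grip_width: 0.8
grip_force: 0.0
```

Emit:
{"fn": "arm_command", "kwargs": {
  "steps": [
    [[0.4,0,0,0,0,0,0],[0.4,0,0,0,0,0,0],[0.4,0,0,0,0,0,0],[0.4,0,0,-0.05,0,0,0],[0.4,0,0,-0.4,0,0,0],[0.4,0,0,-0.9,0,0,0],[0.4,0,0,-0.9,0,0,0]]
  ],
  "squeeze": 40
}}

```text
time_s: 6.55
eef_pos: [564.8, 197.9, 184.4]
ee_rot: [-0.0, 0.651, 0.759, -0.0]
force: [0.8, -0.3, -1.5]
grip_width: 0.58
grip_force: 42.2
```

```bash
python3 plan.py 558.5 -385 180 0.185 14; python3 -c "
from h import *
s=sense();print(s['grip_force'],s['force'],s['joints'].round(2))"
```

```text
6.55 [564.8 197.9 184.4] yaw 1.724 w 0.58
[[-0.82, -0.14, 0.01, -0.0, 0.0, 0.73], [-0.83, -0.05, 0.01, -0.0, 0.0, 0.73], [-0.83, 0.05, 0.01, -0.0, 0.0, 0.73], [-0.82, 0.14, 0.01, -0.0, 0.0, 0.73], [-0.8, 0.23, 0.01, -0.0, 0.0, 0.73], [-0.77, 0.31, 0.01, -0.0, 0.0, 0.73], [-0.73, 0.4, 0.01, -0.0, 0.0, 0.73], [-0.68, 0.47, 0.01, -0.0, 0.0, 0.73], [-0.63, 0.55, 0.01, -0.0, 0.0, 0.73], [-0.56, 0.61, 0.01, -0.0, 0.0, 0.73], [-0.49, 0.67, 0.01, -0.0, 0.0, 0.73], [-0.42, 0.72, 0.01, -0.0, 0.0, 0.73], [-0.34, 0.76, 0.01, -0.0, 0.0, 0.73], [-0.25, 0.79, 0.01, -0.0, 0.0, 0.73]]
42.19153583049774 [ 0.80079672 -0.29678786 -1.52547486] [ 0.14  0.52  1.35  0.    1.27 -0.01]
```

Emit:
{"fn": "arm_command", "kwargs": {
  "steps": [
    [[0.4,-0.82,-0.14,0,0,0,0.73],[0.4,-0.83,-0.05,0,0,0,0.73],[0.4,-0.83,0.05,0,0,0,0.73],[0.4,-0.82,0.14,0,0,0,0.73],[0.4,-0.8,0.23,0,0,0,0.73],[0.4,-0.77,0.31,0,0,0,0.73],[0.4,-0.73,0.4,0,0,0,0.73],[0.4,-0.68,0.47,0,0,0,0.73]]
  ]
}}

```text
time_s: 7.55
eef_pos: [561.9, -135.7, 183.3]
ee_rot: [-0.0, 0.912, 0.41, -0.0]
force: [1.0, -0.3, -1.6]
grip_width: 0.58
grip_force: 42.2
```

Emit:
{"fn": "arm_command", "kwargs": {
  "steps": [
    [[0.4,-0.63,0.55,0,0,0,0.73],[0.4,-0.56,0.61,0,0,0,0.73],[0.4,-0.49,0.67,0,0,0,0.73],[0.4,-0.42,0.72,0,0,0,0.73],[0.4,-0.34,0.76,0,0,0,0.73],[0.4,-0.25,0.79,0,0,0,0.73],[0.4,0,0,0,0,0,0],[0.4,0,0,0,0,0,0]]
  ]
}}

```text
time_s: 8.55
eef_pos: [560.7, -383.3, 183.0]
ee_rot: [-0.0, 0.995, 0.096, -0.0]
force: [-0.5, -0.4, -1.6]
grip_width: 0.582
grip_force: 42.4
```

```bash
python3 plan.py 558.5 -385 72 0.185 6
python3 - <<'E'
from h import *
cv2.imwrite("pics/w5.png",capture("wrist")[:,:,::-1])
E
```

```text
8.55 [ 560.7 -383.3  183. ] yaw 0.192 w 0.582
[[-0.01, 0.0, 0.37, -0.0, 0.0, 0.01], [-0.01, 0.0, 0.37, -0.0, 0.0, 0.01], [-0.01, 0.0, 0.37, -0.0, 0.0, 0.01], [-0.01, 0.0, 0.37, -0.0, 0.0, 0.01], [-0.01, 0.0, 0.37, -0.0, 0.0, 0.01], [-0.01, 0.0, 0.37, -0.0, 0.0, 0.01]]
```

View pics/w5.png

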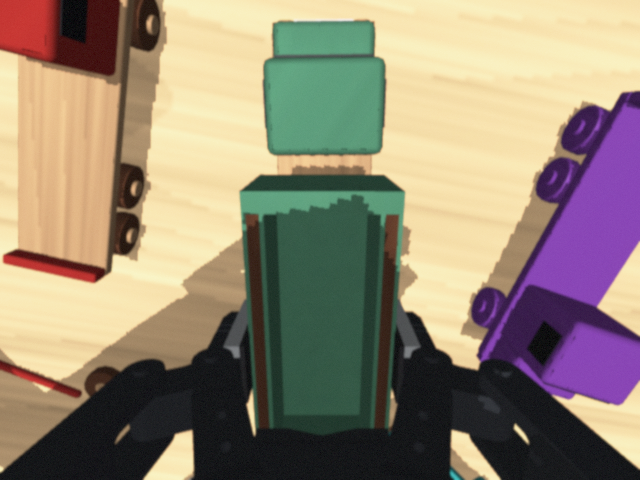

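w5: the held green tipper fills (240–405, 178–430), and the green cab's roof back edge is at row 153, columns 267–383. I use that edge to check the target.

Run:
```python
from h import *
s=sense();c=cam("wrist",s);x=plane(c,[(266,153),(384,153)],110)[:,:2];m=x.mean(0);e=x[0]-x[1]
yaw=np.arctan2(-e[0],e[1]);u=np.array([np.cos(.185),np.sin(.185)])
print(x.round(1).tolist(),np.linalg.norm(e),yaw,(m-68*u).round(1))
f=plane(c,[(243,192),(404,192)],s["eef_pos"][2]-20.4+40)[:,:2].mean(0);print("load front top",f,"centre",f-60*u,np.array(s["eef_pos"][:2]))
```

```text
[[617.9, -340.9], [629.9, -402.4]] 62.69381806104342 0.19310449541165794 [ 557.1 -384.2]
load front top [ 619.32034031 -371.26293238] centre [ 560.34416527 -382.2997244 ] [ 560.89898937 -382.96149589]
```

Emit:
{"fn": "arm_command", "kwargs": {
  "steps": [
    [[0.4,-0.05,0.02,0.37,0,0,0],[0.4,0,0,0.37,0,0,0],[0.4,0,0,0.37,0,0,0],[0.4,0,0,0.37,0,0,0],[0.4,0,0,0.37,0,0,0],[0.4,0,0,0.35,0,0,0],[0.4,0,0,0,0,0,0],[0.4,0,0,0,0,0,0]]
  ]
}}

```text
time_s: 9.6
eef_pos: [558.6, -385.4, 73.4]
ee_rot: [0.0, 0.995, 0.096, 0.0]
force: [0.0, 0.6, -2.0]
grip_width: 0.579
grip_force: 42.7
```

Emit:
{"fn": "arm_command", "kwargs": {
  "steps": [
    [[0.4,0,0,0.03,0,0,0],[0.4,0,0,0.03,0,0,0],[0.4,0,0,0.02,0,0,0],[0.4,0,0,0,0,0,0]]
  ]
}}

```text
time_s: 10.1
eef_pos: [558.6, -385.3, 70.2]
ee_rot: [0.0, 0.995, 0.096, 0.0]
force: [-3.2, 1.0, 4.6]
grip_width: 0.578
grip_force: 43.3
```

Emit:
{"fn": "arm_command", "kwargs": {
  "steps": [
    [[0.75,0,0,0,0,0,0],[0.75,0,0,0,0,0,0],[0.75,0,0,-0.1,0,0,0],[0.75,0,0,-0.6,0,0,0],[0.75,0,0,-1,0,0,0],[0.75,0,0,-1,0,0,0],[0.75,0,0,0,0,0,0]]
  ]
}}

```text
time_s: 10.98
eef_pos: [559.6, -386.2, 209.4]
ee_rot: [0.003, 0.995, 0.096, 0.003]
force: [0.0, -0.1, -0.6]
grip_width: 0.75
grip_force: 0.0
```

```bash
python3 plan.py 483.5 184.5 180 1.718 14
python3 - <<'E'
from h import *
import pickle
s=sense();pickle.dump(s,open("w6.pkl","wb"))
cv2.imwrite("pics/w6.png",capture("wrist")[:,:,::-1])
E
```

```text
10.975 [ 559.6 -386.2  209.4] yaw 0.191 w 0.75
[[0.05, -0.82, 0.04, 0.0, 0.0, -0.73], [0.14, -0.81, 0.04, 0.0, 0.0, -0.73], [0.22, -0.79, 0.04, 0.0, 0.0, -0.73], [0.31, -0.76, 0.04, 0.0, 0.0, -0.73], [0.39, -0.72, 0.04, 0.0, 0.0, -0.73], [0.47, -0.68, 0.04, 0.0, 0.0, -0.73], [0.54, -0.62, 0.04, 0.0, 0.0, -0.73], [0.6, -0.56, 0.04, 0.0, 0.0, -0.73], [0.66, -0.49, 0.04, 0.0, 0.0, -0.73], [0.71, -0.42, 0.04, 0.0, 0.0, -0.73], [0.75, -0.34, 0.04, 0.0, 0.0, -0.73], [0.78, -0.25, 0.04, 0.0, 0.0, -0.73], [0.81, -0.17, 0.04, 0.0, 0.0, -0.73], [0.82, -0.08, 0.04, 0.0, 0.0, -0.73]]
```

View pics/w6.png

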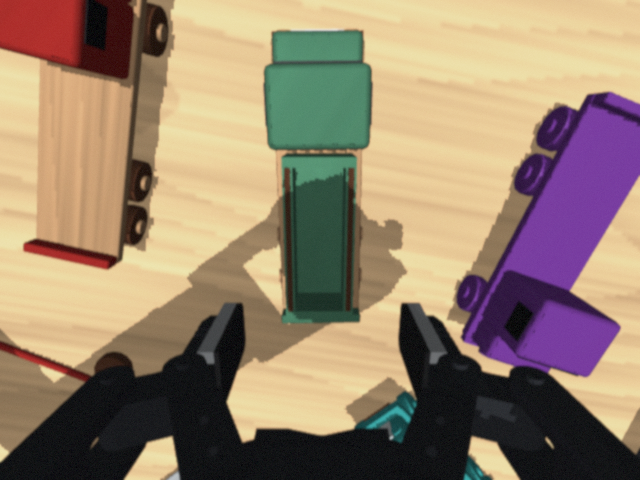

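w6: the green tipper lies square on the green deck, with its rim at (282–356, 155–313), between the cab edge (row 149) and the tailboard (row 321). I check the centring and go on to the yellow load.

Run:
```python
from h import *
import pickle
c=cam("wrist",pickle.load(open("w6.pkl","rb")))
u=np.array([np.cos(.19),np.sin(.19)]);v=np.array([-u[1],u[0]]);o=np.array([558.2,-384.8])
for n,p,z in [("roof back",[(266,149),(370,149)],110),("load front",[(282,156),(357,156)],88),("load back",[(286,312),(354,312)],88),("tail",[(281,322),(359,322)],62)]:
    x=plane(c,p,z)[:,:2]-o;print(n,(x@u).round(1),(x@v).round(1))
```

```text
roof back [65.9 66. ] [ 31.8 -30.5]
load front [60.1 60.2] [ 24.4 -25.1]
load back [-54.5 -54.6] [ 24.9 -26.3]
tail [-77.7 -77.9] [ 31.9 -33.6]
```

Emit:
{"fn": "arm_command", "kwargs": {
  "steps": [
    [[0.8,0.05,-0.82,0.04,0,0,-0.73],[0.8,0.14,-0.81,0.04,0,0,-0.73],[0.8,0.22,-0.79,0.04,0,0,-0.73],[0.8,0.31,-0.76,0.04,0,0,-0.73],[0.8,0.39,-0.72,0.04,0,0,-0.73],[0.8,0.47,-0.68,0.04,0,0,-0.73],[0.8,0.54,-0.62,0.04,0,0,-0.73],[0.8,0.6,-0.56,0.04,0,0,-0.73]]
  ]
}}

```text
time_s: 12.02
eef_pos: [513.8, -58.1, 187.0]
ee_rot: [-0.001, 0.86, 0.51, -0.001]
force: [-0.6, 1.3, -0.3]
grip_width: 0.802
grip_force: 0.0
```

Emit:
{"fn": "arm_command", "kwargs": {
  "steps": [
    [[0.8,0.66,-0.49,0.04,0,0,-0.73],[0.8,0.71,-0.42,0.04,0,0,-0.73],[0.8,0.75,-0.34,0.04,0,0,-0.73],[0.8,0.78,-0.25,0.04,0,0,-0.73],[0.8,0.81,-0.17,0.04,0,0,-0.73],[0.8,0.82,-0.08,0.04,0,0,-0.73],[0.8,0,0,0,0,0,0],[0.8,0,0,0,0,0,0]]
  ]
}}

```text
time_s: 13.02
eef_pos: [480.2, 184.7, 175.5]
ee_rot: [-0.0, 0.651, 0.759, -0.001]
force: [0.2, 1.1, -0.5]
grip_width: 0.8
grip_force: 0.0
```

```bash
python3 plan.py 483.5 184.5 70 1.718 6
python3 - <<'E'
from h import *
import pickle
s=sense();pickle.dump(s,open("w7.pkl","wb"))
cv2.imwrite("pics/w7.png",capture("wrist")[:,:,::-1])
E
```

```text
13.025 [480.2 184.7 175.5] yaw 1.724 w 0.8
[[-0.0, 0.01, 0.35, -0.0, 0.0, 0.01], [-0.0, 0.01, 0.35, -0.0, 0.0, 0.01], [-0.0, 0.01, 0.35, -0.0, 0.0, 0.01], [-0.0, 0.01, 0.35, -0.0, 0.0, 0.01], [-0.0, 0.01, 0.35, -0.0, 0.0, 0.01], [-0.0, 0.01, 0.35, -0.0, 0.0, 0.01]]
```

View pics/w7.png

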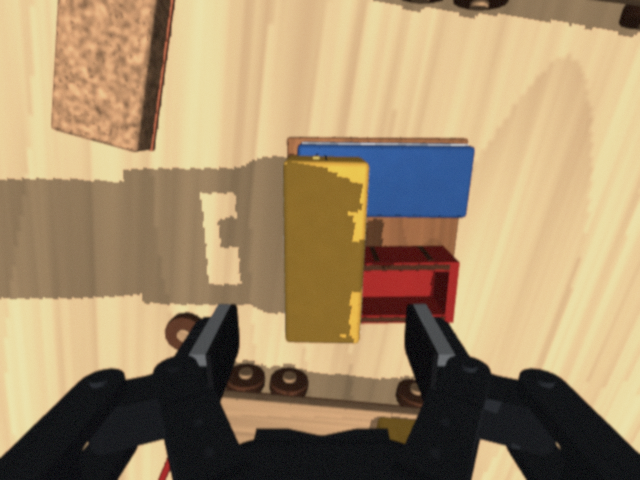

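w7: the yellow box top spans (285–369, 158–342) between the fingers. Blue lies at (385,180) and the red tipper at (410,285) below.

Run:
```python
from h import *
import pickle
s=pickle.load(open("w7.pkl","rb"));c=cam("wrist",s)
x=plane(c,[(285,162),(368,163),(359,341),(287,341)],89)[:,:2];a=x[:2].mean(0)-x[2:].mean(0)
print(x.round(1).tolist(),x.mean(0),np.arctan2(a[1],a[0]),np.linalg.norm(a),s["eef_pos"])
for n,p in [("blue right end",[(473,147),(467,217)]),("red right end",[(459,262),(454,321)])]: print(n,plane(c,p,49)[:,:2].round(1).tolist())
```

```text
[[451.1, 239.2], [498.0, 245.9], [514.3, 130.5], [466.9, 123.1]] [482.56006276 184.70187414] 1.708186516560215 116.85883775980425 [480.20289972 184.67793898 175.49477524]
blue right end [[570.5, 263.8], [579.6, 216.6]]
red right end [[583.0, 182.8], [592.1, 134.8]]
```

Emit:
{"fn": "arm_command", "kwargs": {
  "steps": [
    [[0.8,0,0.05,0.35,0,0,0],[0.8,0,0,0.35,0,0,0],[0.8,0,0,0.35,0,0,0],[0.8,0,0,0.35,0,0,0],[0.8,0,0,0.35,0,0,0],[0.8,0,0,0.35,0,0,0],[0.8,0,0,0,0,0,0],[0.8,0,0,0,0,0,0]]
  ]
}}

```text
time_s: 14.08
eef_pos: [483.5, 185.0, 71.9]
ee_rot: [0.0, 0.651, 0.759, 0.0]
force: [-0.8, -0.1, -0.3]
grip_width: 0.795
grip_force: 0.0
```

Emit:
{"fn": "arm_command", "kwargs": {
  "steps": [
    [[0.4,0,0,0,0,0,0],[0.4,0,0,0,0,0,0],[0.4,0,0,0,0,0,0],[0.4,0,0,-0.05,0,0,0],[0.4,0,0,-0.5,0,0,0],[0.4,0,0,-0.8,0,0,0],[0.4,0,0,-0.8,0,0,0],[0.4,0,0,0,0,0,0]]
  ]
}}

```text
time_s: 15.08
eef_pos: [484.0, 185.7, 181.4]
ee_rot: [0.002, 0.651, 0.759, 0.002]
force: [0.5, 1.1, -1.8]
grip_width: 0.575
grip_force: 42.1
```

```bash
python3 plan.py 487 4.5 180 0.055 12
```

```text
15.075 [484.  185.7 181.4] yaw 1.724 w 0.575
[[-0.3, -0.04, 0.0, 0.0, -0.0, 0.93], [-0.3, 0.0, 0.0, 0.0, -0.0, 0.93], [-0.3, 0.04, 0.0, 0.0, -0.0, 0.93], [-0.29, 0.08, 0.0, 0.0, -0.0, 0.93], [-0.28, 0.12, 0.0, 0.0, -0.0, 0.93], [-0.26, 0.16, 0.0, 0.0, -0.0, 0.93], [-0.23, 0.19, 0.0, 0.0, -0.0, 0.93], [-0.2, 0.22, 0.0, 0.0, -0.0, 0.93], [-0.17, 0.25, 0.0, 0.0, -0.0, 0.93], [-0.13, 0.27, 0.0, 0.0, -0.0, 0.93], [-0.09, 0.29, 0.0, 0.0, -0.0, 0.93], [-0.05, 0.3, 0.0, 0.0, -0.0, 0.93]]
```

Emit:
{"fn": "arm_command", "kwargs": {
  "steps": [
    [[0.4,-0.3,-0.04,0,0,0,0.93],[0.4,-0.3,0,0,0,0,0.93],[0.4,-0.3,0.04,0,0,0,0.93],[0.4,-0.29,0.08,0,0,0,0.93],[0.4,-0.28,0.12,0,0,0,0.93],[0.4,-0.26,0.16,0,0,0,0.93],[0.4,-0.23,0.19,0,0,0,0.93],[0.4,-0.2,0.22,0,0,0,0.93]]
  ]
}}

```text
time_s: 16.08
eef_pos: [483.4, 64.5, 177.6]
ee_rot: [-0.0, 0.955, 0.297, -0.001]
force: [-0.0, -0.2, -1.6]
grip_width: 0.579
grip_force: 41.8
```

Emit:
{"fn": "arm_command", "kwargs": {
  "steps": [
    [[0.4,-0.17,0.25,0,0,0,0.93],[0.4,-0.13,0.27,0,0,0,0.93],[0.4,-0.09,0.29,0,0,0,0.93],[0.4,-0.05,0.3,0,0,0,0.93],[0.4,0,0,0,0,0,0],[0.4,0,0,0,0,0,0]]
  ]
}}

```text
time_s: 16.82
eef_pos: [485.0, 4.9, 178.3]
ee_rot: [-0.0, 1.0, 0.027, -0.001]
force: [-0.6, 0.0, -1.0]
grip_width: 0.575
grip_force: 41.9
```

```bash
python3 plan.py 487 4.5 74 0.055 6
python3 - <<'E'
from h import *
import pickle
s=sense();pickle.dump(s,open("w8.pkl","wb"));im=capture("wrist")
cv2.imwrite("pics/w8.png",im[:,:,::-1])
HUE["yellow"]=[(18,27)];SAT["yellow"]=150
for b in blobs(im,"yellow",60)[:6]: print(cv2.contourArea(b),cv2.approxPolyDP(cv2.convexHull(b),2.0,True)[:,0].tolist())
E
```

```text
16.825 [485.    4.9 178.3] yaw 0.053 w 0.575
[[0.01, 0.0, 0.35, -0.0, 0.0, -0.0], [0.01, 0.0, 0.35, -0.0, 0.0, -0.0], [0.01, 0.0, 0.35, -0.0, 0.0, -0.0], [0.01, 0.0, 0.35, -0.0, 0.0, -0.0], [0.01, 0.0, 0.35, -0.0, 0.0, -0.0], [0.01, 0.0, 0.35, -0.0, 0.0, -0.0]]
35617.5 [[380, 180], [400, 200], [394, 324], [384, 428], [325, 435], [258, 428], [252, 368], [244, 199], [266, 179]]
12017.0 [[266, 48], [274, 44], [372, 45], [385, 48], [388, 53], [388, 76], [382, 142], [372, 146], [299, 146], [270, 143], [267, 139], [265, 105]]
3174.5 [[275, 12], [280, 9], [373, 10], [378, 17], [377, 40], [275, 40]]
```

```bash
cat > chk.py <<'E'
from h import *
import pickle,sys
# chk.py pkl yaw row xl xr  frontrow fl fr : roof back edge -> lorry origin; load front edge -> load centre
n=sys.argv[1];yaw,r,xl,xr,fr,fl,f2=map(float,sys.argv[2:])
s=pickle.load(open(n,"rb"));c=cam("wrist",s);u=np.array([np.cos(yaw),np.sin(yaw)]);v=np.array([u[1],-u[0]])
x=plane(c,[(xl,r),(xr,r)],110)[:,:2];e=x[0]-x[1];o=x.mean(0)-68*u
f=plane(c,[(fl,fr),(f2,fr)],s["eef_pos"][2]+18)[:,:2].mean(0)-60*u
print("edge",np.linalg.norm(e).round(1),"yaw",np.arctan2(-e[0],e[1]).round(3),"origin",o.round(1),"load",f.round(1),"tcp",s["eef_pos"][:2].round(1))
print("tcp->origin in tool x,y:",((o-s["eef_pos"][:2])@np.c_[u,v]).round(1),"load->origin",((o-f)@np.c_[u,v]).round(1))
E
python3 chk.py w8.pkl .055 146 265 386 200 244 400
```

```text
edge 62.3 yaw 0.054 origin [484.8   3.7] load [481.7   5.4] tcp [485.    4.9]
tcp->origin in tool x,y: [-0.3  1.2] load->origin [2.9 1.9]
```

Emit:
{"fn": "arm_command", "kwargs": {
  "steps": [
    [[0.4,0.04,0.02,0.35,0,0,0],[0.4,0,0,0.35,0,0,0],[0.4,0,0,0.35,0,0,0],[0.4,0,0,0.35,0,0,0],[0.4,0,0,0.35,0,0,0],[0.4,0,0,0.3,0,0,0],[0.4,0,0,0,0,0,0],[0.4,0,0,0,0,0,0]]
  ]
}}

```text
time_s: 17.88
eef_pos: [487.7, 3.6, 76.8]
ee_rot: [0.0, 1.0, 0.025, 0.0]
force: [-0.5, -0.3, -1.7]
grip_width: 0.577
grip_force: 41.9
```

Emit:
{"fn": "arm_command", "kwargs": {
  "steps": [
    [[0.4,0,0,0.03,0,0,0],[0.4,0,0,0.03,0,0,0],[0.4,0,0,0.03,0,0,0],[0.4,0,0,0,0,0,0]]
  ]
}}

```text
time_s: 18.38
eef_pos: [487.3, 3.5, 71.7]
ee_rot: [-0.0, 1.0, 0.025, -0.0]
force: [-0.7, 0.5, -1.8]
grip_width: 0.578
grip_force: 41.9
```

Emit:
{"fn": "arm_command", "kwargs": {
  "steps": [
    [[0.4,0,0,0.02,0,0,0],[0.4,0,0,0.02,0,0,0],[0.4,0,0,0,0,0,0]]
  ]
}}

```text
time_s: 18.75
eef_pos: [487.5, 3.5, 71.1]
ee_rot: [0.0, 1.0, 0.025, 0.0]
force: [-6.9, 0.8, 15.9]
grip_width: 0.576
grip_force: 44.0
```

Emit:
{"fn": "arm_command", "kwargs": {
  "steps": [
    [[0.75,0,0,0,0,0,0],[0.75,0,0,0,0,0,0],[0.75,0,0,-0.1,0,0,0],[0.75,0,0,-0.6,0,0,0],[0.75,0,0,-1,0,0,0],[0.75,0,0,-0.8,0,0,0],[0.75,0,0,0,0,0,0]]
  ]
}}

```text
time_s: 19.62
eef_pos: [488.5, 3.3, 197.7]
ee_rot: [0.001, 1.0, 0.025, 0.003]
force: [0.2, -0.2, -0.9]
grip_width: 0.749
grip_force: 0.0
```

```bash
python3 plan.py 517 232 160 0.145 7
python3 - <<'E'
from h import *
import pickle
s=sense();pickle.dump(s,open("w9.pkl","wb"));im=capture("wrist")
cv2.imwrite("pics/w9.png",im[:,:,::-1])
HUE["yellow"]=[(18,27)];SAT["yellow"]=150
for b in blobs(im,"yellow",60)[:6]: print(cv2.contourArea(b),cv2.approxPolyDP(cv2.convexHull(b),2.0,True)[:,0].tolist())
E
```

```text
19.625 [488.5   3.3 197.7] yaw 0.05 w 0.749
[[0.11, -0.65, 0.11, 0.0, -0.01, -0.09], [0.12, -0.65, 0.11, 0.0, -0.01, -0.09], [0.13, -0.65, 0.11, 0.0, -0.01, -0.09], [0.14, -0.64, 0.11, 0.0, -0.01, -0.09], [0.15, -0.64, 0.11, 0.0, -0.01, -0.09], [0.16, -0.64, 0.11, 0.0, -0.01, -0.09], [0.17, -0.64, 0.11, 0.0, -0.01, -0.09]]
12277.0 [[353, 158], [359, 164], [360, 329], [281, 330], [284, 162], [292, 157]]
9664.0 [[376, 65], [374, 143], [371, 149], [288, 151], [270, 148], [266, 100], [268, 63], [368, 61]]
2696.5 [[275, 30], [280, 27], [364, 28], [368, 30], [368, 57], [276, 57]]
```

View pics/w9.png

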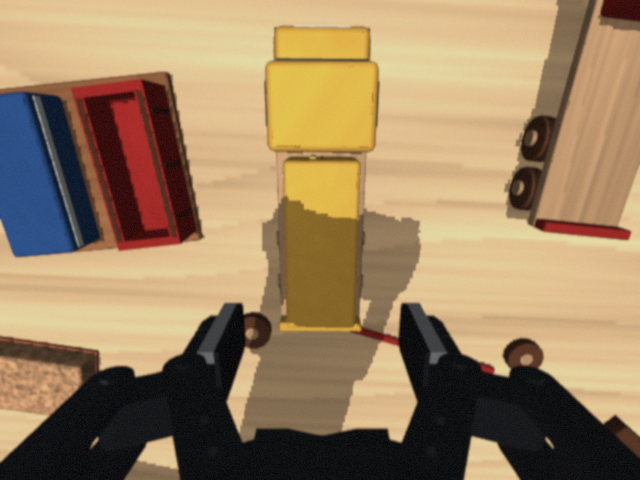

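w9: the yellow box lies on the yellow deck, square, at (283–360, 158–325), between the cab (row 150) and tailboard (row 329). The board is left with blue at (45,170) and red at (140,165).

Run:
```python
from h import *
import pickle
c=cam("wrist",pickle.load(open("w9.pkl","rb")))
u=np.array([np.cos(.055),np.sin(.055)]);v=np.array([-u[1],u[0]]);o=np.array([487,4.5])
for n,p,z in [("roof back",[(267,150),(376,150)],110),("load front",[(284,158),(359,158)],88),("tail",[(281,330),(360,330)],62)]:
    x=plane(c,p,z)[:,:2]-o;print(n,(x@u).round(1),(x@v).round(1))
x=plane(c,[(75,90),(141,82),(182,242),(120,249)],49)[:,:2];print("red load",x.round(1).tolist(),x.mean(0))
```

```text
roof back [66.6 66.3] [ 30.2 -31.8]
load front [60.3 60.1] [ 22.8 -24.5]
tail [-77.8 -78.2] [ 32.4 -31.5]
red load [[581.5, 180.1], [589.0, 133.8], [474.1, 112.7], [465.8, 161.9]] [527.58194017 147.13735459]
```

Emit:
{"fn": "arm_command", "kwargs": {
  "steps": [
    [[0.8,0.11,-0.65,0.11,0,-0.01,-0.09],[0.8,0.12,-0.65,0.11,0,-0.01,-0.09],[0.8,0.13,-0.65,0.11,0,-0.01,-0.09],[0.8,0.14,-0.64,0.11,0,-0.01,-0.09],[0.8,0.15,-0.64,0.11,0,-0.01,-0.09],[0.8,0.16,-0.64,0.11,0,-0.01,-0.09],[0.8,0.17,-0.64,0.11,0,-0.01,-0.09],[0.8,0,0,0,0,0,0]]
  ]
}}

```text
time_s: 20.68
eef_pos: [514.6, 233.9, 154.0]
ee_rot: [0.0, 0.997, 0.074, -0.007]
force: [-0.1, -0.2, -0.1]
grip_width: 0.802
grip_force: 0.0
```

```bash
python3 plan.py 517 232 30 0.145 7
python3 - <<'E'
from h import *
import pickle
s=sense();pickle.dump(s,open("w10.pkl","wb"));im=capture("wrist")
cv2.imwrite("pics/w10.png",im[:,:,::-1]);c=cam("wrist",s)
for col in ("blue","red"):
  for b in blobs(im,col,300)[:3]:
    p=cv2.approxPolyDP(cv2.convexHull(b),3.0,True)[:,0];print(col,cv2.contourArea(b),p.tolist(),plane(c,p,49)[:,:2].round().tolist())
E
```

```text
20.675 [514.6 233.9 154. ] yaw 0.147 w 0.802
[[0.01, 0.01, 0.35, -0.0, 0.01, 0.0], [0.01, 0.01, 0.35, -0.0, 0.01, 0.0], [0.01, 0.01, 0.35, -0.0, 0.01, 0.0], [0.01, 0.01, 0.35, -0.0, 0.01, 0.0], [0.01, 0.01, 0.35, -0.0, 0.01, 0.0], [0.01, 0.01, 0.35, -0.0, 0.01, 0.0], [0.01, 0.01, 0.35, -0.0, 0.01, 0.0]]
blue 12084.5 [[359, 149], [365, 153], [358, 318], [294, 319], [290, 152], [305, 148]] [[580.0, 221.0], [578.0, 217.0], [465.0, 201.0], [457.0, 246.0], [572.0, 263.0], [576.0, 254.0]]
blue 1386.0 [[25, 236], [39, 231], [137, 240], [137, 246], [130, 252], [29, 244]] [[493.0, 429.0], [497.0, 419.0], [501.0, 356.0], [496.0, 356.0], [491.0, 361.0], [487.0, 427.0]]
red 13546.0 [[500, 152], [479, 323], [448, 324], [405, 309], [400, 295], [409, 150], [478, 148]] [[591.0, 136.0], [473.0, 115.0], [469.0, 137.0], [477.0, 170.0], [487.0, 175.0], [584.0, 191.0], [591.0, 150.0]]
```

View pics/w10.png

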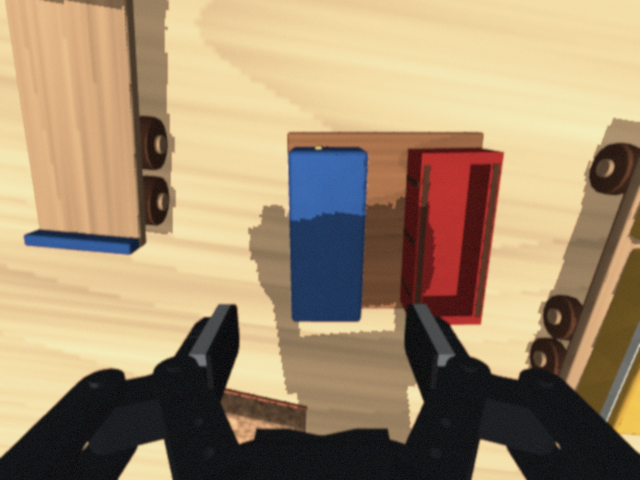

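w10: blue spans (290–366, 149–319), red (405–500, 150–323), and the blue tailboard is at (80,242). The blue centre comes out at about (519,232).

Emit:
{"fn": "arm_command", "kwargs": {
  "steps": [
    [[0.8,0.08,0.04,0.35,0,0.06,0],[0.8,0,0,0.35,0,0,0],[0.8,0,0,0.35,0,0,0],[0.8,0,0,0.35,0,0,0],[0.8,0,0,0.35,0,0,0],[0.8,0,0,0.35,0,0,0],[0.8,0,0,0.3,0,0,0],[0.8,0,0,0,0,0,0]]
  ]
}}

```text
time_s: 21.72
eef_pos: [518.9, 231.1, 34.8]
ee_rot: [-0.0, 0.997, 0.072, -0.002]
force: [0.0, -0.9, -0.1]
grip_width: 0.801
grip_force: 0.0
```

```bash
python3 plan.py 519 232 31 0.146 1
```

```text
21.725 [518.9 231.1  34.8] yaw 0.145 w 0.801
[[0.0, -0.02, 0.08, -0.0, 0.02, -0.01]]
```

Emit:
{"fn": "arm_command", "kwargs": {
  "steps": [
    [[0.8,0,-0.02,0.06,0,0,0],[0.4,0,0,0,0,0,0],[0.4,0,0,0,0,0,0],[0.4,0,0,0,0,0,0],[0.4,0,0,-0.05,0,0,0],[0.4,0,0,-0.5,0,0,0],[0.4,0,0,-1,0,0,0],[0.4,0,0,-1,0,0,0]]
  ]
}}

```text
time_s: 22.72
eef_pos: [519.1, 232.0, 161.7]
ee_rot: [-0.0, 0.997, 0.072, -0.001]
force: [0.7, 0.5, -1.4]
grip_width: 0.576
grip_force: 42.3
```

```bash
python3 plan.py 571 388.5 180 0.06 6;python3 -c "
from h import *
s=sense();print(s['grip_force'],s['force'],s['joints'].round(2))"
```

```text
22.725 [519.1 232.  161.7] yaw 0.145 w 0.576
[[0.25, -0.49, -0.06, -0.0, 0.0, 0.09], [0.24, -0.49, -0.06, -0.0, 0.0, 0.09], [0.23, -0.5, -0.06, -0.0, 0.0, 0.09], [0.23, -0.5, -0.06, -0.0, 0.0, 0.09], [0.22, -0.5, -0.06, -0.0, 0.0, 0.09], [0.21, -0.51, -0.06, -0.0, 0.0, 0.09]]
42.34279453754425 [ 0.71327953  0.48801239 -1.4063406 ] [0.21 0.48 1.48 0.   1.18 1.64]
```

Emit:
{"fn": "arm_command", "kwargs": {
  "steps": [
    [[0.4,0.25,-0.49,-0.05,0,0,0.09],[0.4,0.24,-0.49,-0.05,0,0,0.09],[0.4,0.23,-0.5,-0.05,0,0,0.09],[0.4,0.23,-0.5,-0.05,0,0,0.09],[0.4,0.22,-0.5,-0.05,0,0,0.09],[0.4,0.21,-0.51,-0.05,0,0,0.09],[0.4,0,0,0,0,0,0],[0.4,0,0,0,0,0,0]]
  ]
}}

```text
time_s: 23.72
eef_pos: [571.4, 387.8, 175.1]
ee_rot: [0.0, 0.999, 0.032, -0.001]
force: [-0.7, 0.0, -1.6]
grip_width: 0.581
grip_force: 42.5
```

```bash
python3 plan.py 571 388.5 76 0.06 6
python3 - <<'E'
from h import *
import pickle
s=sense();pickle.dump(s,open("w11.pkl","wb"));im=capture("wrist");cv2.imwrite("pics/w11.png",im[:,:,::-1])
for b in blobs(im,"blue",60)[:6]: print(cv2.contourArea(b),cv2.approxPolyDP(cv2.convexHull(b),2.0,True)[:,0].tolist())
E
```

```text
23.725 [571.4 387.8 175.1] yaw 0.064 w 0.581
[[-0.0, -0.0, 0.33, 0.0, 0.0, 0.0], [-0.0, -0.0, 0.33, 0.0, 0.0, 0.0], [-0.0, -0.0, 0.33, 0.0, 0.0, 0.0], [-0.0, -0.0, 0.33, 0.0, 0.0, 0.0], [-0.0, -0.0, 0.33, 0.0, 0.0, 0.0], [-0.0, -0.0, 0.33, 0.0, 0.0, 0.0]]
34176.0 [[379, 184], [398, 204], [392, 332], [383, 428], [327, 435], [260, 428], [250, 322], [246, 201], [266, 183]]
12109.5 [[381, 51], [380, 117], [377, 142], [374, 146], [294, 147], [267, 146], [262, 143], [257, 70], [259, 49], [269, 46], [372, 47]]
3195.5 [[269, 16], [274, 10], [367, 11], [372, 15], [372, 41], [270, 41]]
```

View pics/w11.png

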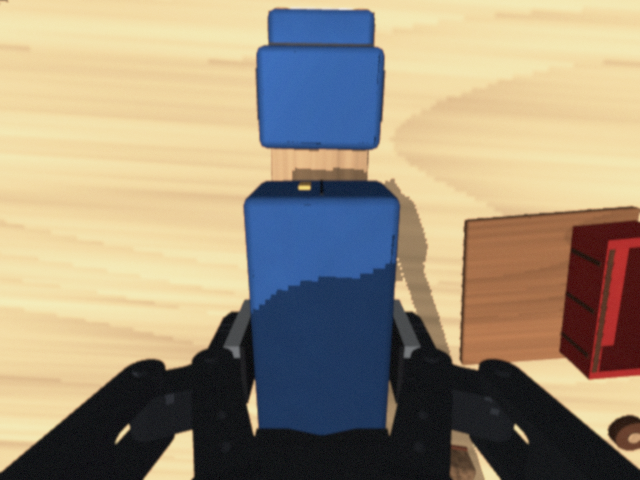

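w11: the held blue box is at (245–398, 182–430), and the blue cab's roof back edge is at row 147, columns 260–381.

```bash
python3 chk.py w11.pkl .06 148 259 380 202 245 399
```

```text
edge 61.4 yaw 0.064 origin [570.  389.9] load [567.5 388.6] tcp [571.4 387.8]
tcp->origin in tool x,y: [-1.2 -2.2] load->origin [ 2.6 -1.1]
```

Emit:
{"fn": "arm_command", "kwargs": {
  "steps": [
    [[0.4,0.01,-0.03,0.33,0,0,0],[0.4,0,0,0.33,0,0,0],[0.4,0,0,0.33,0,0,0],[0.4,0,0,0.33,0,0,0],[0.4,0,0,0.33,0,0,0],[0.4,0,0,0.33,0,0,0],[0.4,0,0,0,0,0,0],[0.4,0,0,0,0,0,0]]
  ]
}}

```text
time_s: 24.78
eef_pos: [572.2, 390.1, 77.1]
ee_rot: [-0.0, 0.999, 0.032, -0.0]
force: [0.8, -0.2, -0.3]
grip_width: 0.582
grip_force: 42.5
```

Emit:
{"fn": "arm_command", "kwargs": {
  "steps": [
    [[0.4,0,0,0.03,0,0,0],[0.4,0,0,0.03,0,0,0],[0.4,0,0,0.02,0,0,0],[0.4,0,0,0,0,0,0]]
  ]
}}

```text
time_s: 25.28
eef_pos: [571.9, 390.0, 72.6]
ee_rot: [-0.0, 0.999, 0.032, -0.001]
force: [0.2, 0.7, -1.0]
grip_width: 0.578
grip_force: 42.6
```

Emit:
{"fn": "arm_command", "kwargs": {
  "steps": [
    [[0.4,0,0,0.02,0,0,0],[0.4,0,0,0.02,0,0,0],[0.4,0,0,0,0,0,0]]
  ]
}}

```text
time_s: 25.65
eef_pos: [571.9, 390.1, 72.5]
ee_rot: [-0.0, 0.999, 0.032, -0.0]
force: [-6.5, -3.7, 11.9]
grip_width: 0.581
grip_force: 44.0
```

Emit:
{"fn": "arm_command", "kwargs": {
  "steps": [
    [[0.75,0,0,0,0,0,0],[0.75,0,0,0,0,0,0],[0.75,0,0,-0.1,0,0,0],[0.75,0,0,-0.6,0,0,0],[0.75,0,0,-1,0,0,0],[0.75,0,0,-0.8,0,0,0],[0.75,0,0,0,0,0,0]]
  ]
}}

```text
time_s: 26.52
eef_pos: [573.1, 390.5, 199.7]
ee_rot: [-0.002, 0.999, 0.032, 0.003]
force: [0.0, 0.2, -0.2]
grip_width: 0.747
grip_force: 0.0
```

```bash
python3 plan.py 530 149 160 0.145 7
python3 - <<'E'
from h import *
import pickle
s=sense();pickle.dump(s,open("w12.pkl","wb"));im=capture("wrist");cv2.imwrite("pics/w12.png",im[:,:,::-1]);c=cam("wrist",s)
for b in blobs(im,"blue",60)[:6]: print(cv2.contourArea(b),cv2.approxPolyDP(cv2.convexHull(b),2.0,True)[:,0].tolist())
E
```

```text
26.525 [573.1 390.5 199.7] yaw 0.064 w 0.747
[[-0.17, 0.68, 0.11, -0.0, -0.0, -0.08], [-0.18, 0.68, 0.11, -0.0, -0.0, -0.08], [-0.18, 0.68, 0.11, -0.0, -0.0, -0.08], [-0.19, 0.67, 0.11, -0.0, -0.0, -0.08], [-0.2, 0.67, 0.11, -0.0, -0.0, -0.08], [-0.21, 0.67, 0.11, -0.0, -0.0, -0.08], [-0.21, 0.67, 0.11, -0.0, -0.0, -0.08]]
11502.0 [[352, 160], [359, 166], [360, 326], [284, 326], [286, 165], [293, 160]]
9263.5 [[379, 66], [378, 124], [373, 148], [302, 149], [279, 148], [274, 145], [271, 110], [273, 63], [280, 60], [362, 61]]
2589.5 [[280, 31], [284, 28], [368, 29], [371, 31], [372, 39], [371, 57], [281, 56]]
```

Run:
```python
from h import *
import pickle
c=cam("wrist",pickle.load(open("w12.pkl","rb")))
u=np.array([np.cos(.062),np.sin(.062)]);v=np.array([-u[1],u[0]]);o=np.array([571,389.3])
for n,p,z in [("roof back",[(272,149),(378,149)],110),("load front",[(286,160),(360,160)],88),("tail",[(283,327),(360,327)],62)]:
    x=plane(c,p,z)[:,:2]-o;print(n,(x@u).round(1),(x@v).round(1))
```

```text
roof back [67.4 67.6] [ 30.8 -30. ]
load front [59.3 59.5] [ 25.  -22.1]
tail [-76.  -75.8] [ 33.5 -29.1]
```

Emit:
{"fn": "arm_command", "kwargs": {
  "steps": [
    [[0.8,-0.17,0.68,0.11,0,0,-0.08],[0.8,-0.18,0.68,0.11,0,0,-0.08],[0.8,-0.18,0.68,0.11,0,0,-0.08],[0.8,-0.19,0.67,0.11,0,0,-0.08],[0.8,-0.2,0.67,0.11,0,0,-0.08],[0.8,-0.21,0.67,0.11,0,0,-0.08],[0.8,-0.21,0.67,0.11,0,0,-0.08],[0.8,0,0,0,0,0,0]]
  ]
}}

```text
time_s: 27.58
eef_pos: [528.0, 146.7, 155.6]
ee_rot: [-0.0, 0.997, 0.073, -0.002]
force: [0.2, 0.9, -0.5]
grip_width: 0.799
grip_force: 0.0
```

```bash
python3 plan.py 530 149 32 0.145 7
python3 - <<'E'
from h import *
import pickle
s=sense();pickle.dump(s,open("w13.pkl","wb"));im=capture("wrist");cv2.imwrite("pics/w13.png",im[:,:,::-1]);c=cam("wrist",s)
for b in blobs(im,"red",300)[:3]:
    p=cv2.approxPolyDP(cv2.convexHull(b),3.0,True)[:,0];print(cv2.contourArea(b),p.tolist(),plane(c,p,49)[:,:2].round().tolist())
E
```

```text
27.575 [528.  146.7 155.6] yaw 0.145 w 0.799
[[0.01, -0.01, 0.35, -0.0, 0.0, 0.0], [0.01, -0.01, 0.35, -0.0, 0.0, 0.0], [0.01, -0.01, 0.35, -0.0, 0.0, 0.0], [0.01, -0.01, 0.35, -0.0, 0.0, 0.0], [0.01, -0.01, 0.35, -0.0, 0.0, 0.0], [0.01, -0.01, 0.35, -0.0, 0.0, 0.0], [0.01, -0.01, 0.35, -0.0, 0.0, 0.0]]
12694.0 [[354, 151], [358, 157], [355, 323], [289, 325], [278, 156], [293, 151]] [[592.0, 137.0], [589.0, 134.0], [474.0, 115.0], [466.0, 162.0], [583.0, 183.0], [587.0, 174.0]]
```

Emit:
{"fn": "arm_command", "kwargs": {
  "steps": [
    [[0.8,0.03,-0.04,0.35,0,0,0],[0.8,0,0,0.35,0,0,0],[0.8,0,0,0.35,0,0,0],[0.8,0,0,0.35,0,0,0],[0.8,0,0,0.35,0,0,0],[0.8,0,0,0.35,0,0,0],[0.8,0,0,0.35,0,0,0],[0.8,0,0,0,0,0,0]]
  ]
}}

```text
time_s: 28.62
eef_pos: [529.0, 150.8, 32.9]
ee_rot: [-0.0, 0.997, 0.074, -0.002]
force: [0.1, 0.1, 0.3]
grip_width: 0.797
grip_force: 0.0
```

Emit:
{"fn": "arm_command", "kwargs": {
  "steps": [
    [[0.8,0,0,0,0,0,0],[0.4,0,0,0,0,0,0],[0.4,0,0,0,0,0,0],[0.4,0,0,0,0,0,0],[0.4,0,0,-0.05,0,0,0],[0.4,0,0,-0.5,0,0,0],[0.4,0,0,-1,0,0,0],[0.4,0,0,-1,0,0,0]]
  ]
}}

```text
time_s: 29.62
eef_pos: [529.6, 150.6, 163.2]
ee_rot: [-0.0, 0.997, 0.074, -0.001]
force: [0.5, 0.1, -0.4]
grip_width: 0.579
grip_force: 41.9
```

```bash
python3 plan.py 576 -197.5 177 -0.045 9
```

```text
29.625 [529.6 150.6 163.2] yaw 0.148 w 0.579
[[-0.01, 0.78, -0.03, -0.0, 0.0, 0.14], [0.0, 0.78, -0.03, -0.0, 0.0, 0.14], [0.02, 0.78, -0.03, -0.0, 0.0, 0.14], [0.04, 0.78, -0.03, -0.0, 0.0, 0.14], [0.05, 0.78, -0.03, -0.0, 0.0, 0.14], [0.07, 0.78, -0.03, -0.0, 0.0, 0.14], [0.09, 0.78, -0.03, -0.0, 0.0, 0.14], [0.1, 0.77, -0.03, -0.0, 0.0, 0.14], [0.12, 0.77, -0.03, -0.0, 0.0, 0.14]]
```

Emit:
{"fn": "arm_command", "kwargs": {
  "steps": [
    [[0.4,-0.01,0.78,-0.1,0,0,0.14],[0.4,0,0.78,-0.1,0,0,0.14],[0.4,0.02,0.78,-0.05,0,0,0.14],[0.4,0.04,0.78,0,0,0,0.14],[0.4,0.05,0.78,0,0,0,0.14],[0.4,0.07,0.78,0,0,0,0.14],[0.4,0.09,0.78,0,0,0,0.14],[0.4,0.1,0.77,0,0,0,0.14]]
  ]
}}

```text
time_s: 30.62
eef_pos: [571.0, -160.3, 174.1]
ee_rot: [-0.0, 1.0, -0.011, -0.001]
force: [1.4, -0.1, -0.4]
grip_width: 0.579
grip_force: 42.0
```

Emit:
{"fn": "arm_command", "kwargs": {
  "steps": [
    [[0.4,0.12,0.77,0,0,0,0.14],[0.4,0,0,0,0,0,0],[0.4,0,0,0,0,0,0]]
  ]
}}

```text
time_s: 31.0
eef_pos: [576.1, -197.0, 174.1]
ee_rot: [-0.0, 1.0, -0.02, -0.001]
force: [-1.1, 1.0, -0.1]
grip_width: 0.578
grip_force: 42.0
```

```bash
python3 plan.py 576 -197.5 76 -0.05 6
python3 - <<'E'
from h import *
import pickle
s=sense();pickle.dump(s,open("w14.pkl","wb"));im=capture("wrist");cv2.imwrite("pics/w14.png",im[:,:,::-1])
for b in blobs(im,"red",60)[:6]: print(cv2.contourArea(b),cv2.approxPolyDP(cv2.convexHull(b),2.0,True)[:,0].tolist())
E
```

```text
31.0 [ 576.1 -197.   174.1] yaw -0.041 w 0.578
[[0.0, 0.0, 0.33, -0.0, 0.0, 0.01], [0.0, 0.0, 0.33, -0.0, 0.0, 0.01], [0.0, 0.0, 0.33, -0.0, 0.0, 0.01], [0.0, 0.0, 0.33, -0.0, 0.0, 0.01], [-0.0, 0.0, 0.33, -0.0, 0.0, 0.01], [-0.0, 0.0, 0.33, -0.0, 0.0, 0.01]]
31011.0 [[379, 179], [399, 195], [385, 427], [323, 435], [259, 428], [242, 196], [261, 180]]
12372.0 [[387, 50], [389, 60], [384, 140], [380, 147], [298, 148], [271, 147], [266, 143], [262, 54], [265, 48], [378, 47]]
3281.0 [[274, 12], [279, 9], [371, 10], [378, 16], [377, 42], [274, 41]]
```

```bash
python3 chk.py w14.pkl -.045 148 264 386 195 242 399
```

```text
edge 61.6 yaw -0.04 origin [ 574.9 -197.4] load [ 574.4 -195.4] tcp [ 576.1 -197. ]
tcp->origin in tool x,y: [-1.2  0.5] load->origin [0.6 2. ]
```

Emit:
{"fn": "arm_command", "kwargs": {
  "steps": [
    [[0.4,-0.01,0.01,0.33,0,0,0],[0.4,0,0,0.33,0,0,0],[0.4,0,0,0.33,0,0,0],[0.4,0,0,0.33,0,0,0],[0.4,0,0,0.33,0,0,0],[0.4,0,0,0.3,0,0,0],[0.4,0,0,0,0,0,0]]
  ]
}}

```text
time_s: 31.92
eef_pos: [575.4, -198.0, 75.8]
ee_rot: [-0.0, 1.0, -0.021, -0.001]
force: [-0.2, -0.1, -0.7]
grip_width: 0.575
grip_force: 42.1
```

Emit:
{"fn": "arm_command", "kwargs": {
  "steps": [
    [[0.4,0,0,0.03,0,0,0],[0.4,0,0,0.02,0,0,0],[0.4,0,0,0.02,0,0,0],[0.4,0,0,0,0,0,0]]
  ]
}}

```text
time_s: 32.42
eef_pos: [575.8, -198.2, 74.2]
ee_rot: [0.0, 1.0, -0.021, -0.0]
force: [-2.3, 0.6, 4.9]
grip_width: 0.574
grip_force: 42.7
```

Emit:
{"fn": "arm_command", "kwargs": {
  "steps": [
    [[0.4,0,0,0.01,0,0,0],[0.75,0,0,0,0,0,0],[0.75,0,0,0,0,0,0],[0.75,0,0,-0.1,0,0,0],[0.75,0,0,-0.6,0,0,0],[0.75,0,0,-1,0,0,0],[0.75,0,0,-0.8,0,0,0],[0.75,0,0,0,0,0,0]]
  ]
}}

```text
time_s: 33.42
eef_pos: [576.9, -198.7, 201.5]
ee_rot: [0.001, 1.0, -0.021, 0.002]
force: [-0.2, 0.4, -1.0]
grip_width: 0.753
grip_force: 0.0
```

```bash
python3 plan.py 400 -200 340 0 6
python3 - <<'E'
from h import *
import pickle
s=sense();pickle.dump(s,open("w15.pkl","wb"));im=capture("wrist");cv2.imwrite("pics/w15.png",im[:,:,::-1])
for b in blobs(im,"red",60)[:6]: print(cv2.contourArea(b),cv2.approxPolyDP(cv2.convexHull(b),2.0,True)[:,0].tolist())
t=capture("top");a=cv2.imread("pics/top0.png")[120:260,150:470];b=t[120:260,150:470,::-1]
cv2.imwrite("pics/fin.png",np.vstack([cv2.resize(im[:380,:,::-1],None,fx=.75,fy=.75),cv2.resize(b,(480,210)),]))
E
```

```text
33.425 [ 576.9 -198.7  201.5] yaw -0.041 w 0.753
[[-0.59, 0.03, -0.46, 0.0, -0.0, -0.05], [-0.59, 0.03, -0.46, 0.0, -0.0, -0.05], [-0.59, 0.02, -0.46, 0.0, -0.0, -0.05], [-0.59, 0.02, -0.46, 0.0, -0.0, -0.05], [-0.59, 0.01, -0.46, 0.0, -0.0, -0.05], [-0.59, 0.01, -0.46, 0.0, -0.0, -0.05]]
12034.5 [[353, 158], [358, 162], [358, 323], [356, 326], [280, 325], [282, 162], [290, 158]]
9325.5 [[268, 62], [274, 59], [373, 62], [376, 67], [371, 145], [366, 148], [298, 148], [271, 145], [267, 104]]
2585.0 [[276, 28], [363, 27], [367, 29], [368, 34], [367, 56], [276, 55]]
441.5 [[230, 412], [309, 426], [312, 430], [311, 433], [233, 418]]
```

View pics/fin.png

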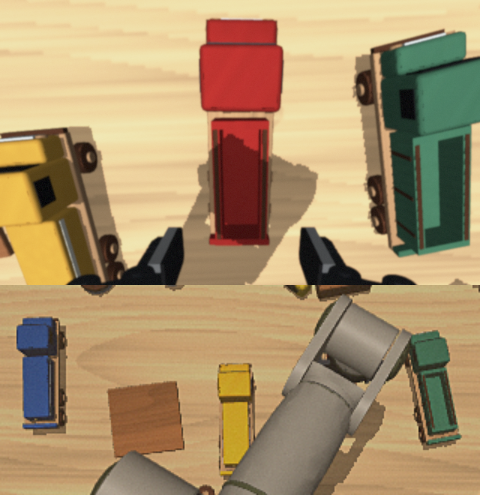

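The last view shows the red tipper seated square on the red deck, and green, yellow and blue on their own lorries. I back off, check red numerically and hand in.

Emit:
{"fn": "arm_command", "kwargs": {
  "steps": [
    [[0.75,0,0,-0.8,0,0,0],[0.75,0,0,-0.8,0,0,0],[0.75,0,0,0,0,0,0],[0.75,0,0,0,0,0,0],[0.75,0,0,0,0,0,0]]
  ]
}}

```text
time_s: 34.15
eef_pos: [575.6, -198.0, 276.0]
ee_rot: [-0.001, 1.0, -0.021, -0.002]
force: [0.2, -0.1, -0.7]
grip_width: 0.749
grip_force: 0.0
```

Run:
```python
from h import *
import pickle
c=cam("wrist",pickle.load(open("w15.pkl","rb")))
u=np.array([np.cos(.042),-np.sin(.042)]);v=np.array([-u[1],u[0]]);o=np.array([576,-197.5])
R=[]
for n,p,z in [("roof back",[(267,148),(375,148)],110),("load front",[(281,158),(358,158)],88),("tail",[(280,326),(357,326)],62)]:
    x=plane(c,p,z)[:,:2]-o;R.append((x@u).mean());print(n,(x@u).round(1),(x@v).round(1))
off=R[1]-60-((R[0]-68)+(R[2]+76))/2;print("load x rel",off)
if abs(off)<6: print(finish_job())
```

```text
roof back [66.6 66.6] [ 31.1 -31.3]
load front [59.1 59.2] [ 25.4 -23.8]
tail [-77.4 -77.4] [ 33.2 -29.8]
load x rel 0.5363958729252545
the job is handed in; nothing more can be done
None
```

All four load bodies are on the lorries of their own colour, seated flat and measured within about 4 mm of centre; I handed the job in at about 34 s, and no verdict came back.

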